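# Press the cover plate level onto a filler's valve chamber

### The arm

A 6-joint arm with a two-finger parallel gripper is mounted at the origin on the work surface. World frame = base frame: x ahead of the robot, y to its left, z up, the work surface at z = 0. Lengths are in m, angles in rad, forces in N, time in s.
With the tool pointing down it reaches from about 0.425 to 0.95 m from the base axis. Payload 14.7 kg.
Tool frame: the origin (TCP) lies between the finger pads; the fingertips stand 8 mm ahead of it and the grasp point (between the pads) lies 11 mm behind it; z points along the fingers, y is the direction in which the jaws open and shut (so a half turn about z gives the same grasp; the last joint's range is limited). The gripper opens to 85 mm and grips with 20 to 120 N. Pads are 22 mm wide; open, the fingers measure 114 mm over their backs; the gripper's body (76 mm by 85 mm) begins 54 mm behind the grasp point. The pads swing forward as they close: fully open they stand 13 mm farther back than shut.
Start: joints at [-1.155, 0.48, 1.596, -0, 1.065, -0.047], TCP at [0.29, -0.582, 0.208] pointing down, gripper open.
Joint ranges: [-2.75, 2.75], [-0.82, 2.05], [0.23, 2.67], [-1.56, 4.7], [0.09, 2.69], [-2.92, 2.92]. Speed limits (rad/s): [1.89, 1.89, 2.39, 3.01, 3.01, 3.01].

### API

Orientations are given as a rotation vector (axis times angle).
In Python, from rig import r gives the robot as it stands.
- The arm moves only by the tool step_arm, never from a script. Its argument "commands" is a list of rows, each an object of numbers: "dx", "dy", "dz": the shift along the tool's x, y, z in m; "rx", "ry", "rz": the turn, a rotation vector about the tool's x, y, z in rad; "fingers": the gripper command: -1 is fully open, 1 is shut, values between are in proportion. In form: [{"dx": .., "dy": .., "dz": .., "rx": .., "ry": .., "rz": .., "fingers": ..}, ...]. A call has 1 to 20 rows; each row is the pose to reach, as a shift and turn from the pose commanded when the call began, along the tool's axes at that moment; what a row does not reach only later rows make up. A row lasts 1/12 s, in which the tool goes at most 41.7 mm and 7.16 degrees, less where a joint would pass 70% of its speed; a pose out of reach is approached as far as the arm can. A call with a gripper value outside its range is refused whole. The fingers move at their own pace and stop on an object; the grip force is fixed at half the most. Time passes only in rows, so rows that repeat a pose let the fingers close. It gives the time, the measured TCP pose, the force and the opening at its end, in the units of the state.
- r.observe(): the state, without advancing time (a new reading comes with each control period).
- r.get_image(name): name is "scene" or "top" or "wrist"; returns the picture (384x512x3 uint8, blue, green, red); there is no depth.
- r.camera_model(name): a dict with "fx", "fy", "cx", "cy" (pixels), "R" (3x3) and "t" (3): a world point X has camera coordinates R X + t. Camera axes: x right, y down, z forward; pixel columns grow to the right and rows downward; lengths in m; the calibration is good to about 2 mm. The wrist camera is an equidistant fisheye: a pixel r from the principal point sees the ray r / f radians off the axis. A picture is of the moment at which its call begins: read the wrist's pose just before it. camera_model takes no time and is no camera call; for the wrist camera it gives the pose at the moment of the call.
- r.job_done(): hands the job in, once; it reports no verdict.
The state is a dict: "clock": time; "qpos": joint angles; "joint_velocities": joint speeds; "tau": joint torques, N m; "tool_pos": TCP position; "orientation": TCP orientation; "ft_force": force on the tool from outside, world axes, zero at the start; "wrist_torque": the same for the moment, N m; "gripper_width": finger opening in m.
Only numpy, scipy, OpenCV 4.12 (cv2) and the standard library are available. Lean on these libraries where they do the work, as an engineer would, in place of code of your own. Each camera call takes 0.05 s, during which the arm holds its last target.

### The job

Take the white cover plate that has a tongue at one end from the sheet pan and lay it in the recess of the metal valve chamber, tongue in the slot, so that it rests on the four stiff rubber pads standing up there. Then press it down through the plate itself, firmly at each corner that stands proud but without slamming or forcing it, until it sits level and fully home on the seat, flush with the rim. Leave the plain plate and everything else where they are, and let go.

Things in the scene. Friction and masses are not known exactly. Their poses are not given: they have to be found in the camera images.
- plate: The cover plate, white plastic, 120 x 66 x 9 mm (x, y, z) with a tongue 24 mm wide (y) sticking out 13 mm from the middle of its +x end, same thickness; about 0.12 kg. Origin: centre of the underside of the 120 x 66 rectangle; z up. It lies flat in the sheet pan at any heading; grasp it across its 66 mm width.
- plate_tongue (a point): Middle of the plate's tongue, 66 mm from the plate's origin along its +x, half-way through its thickness.
- chamber: Fixed aluminium valve chamber, 176 x 120 mm, 51 mm high to its rim; a pipe stub leaves its -x end. On top: a recess 124 x 70 mm (x, y), 9 mm deep. Its rim is cut away for fingers over 56 mm in the middle of both long sides, down to 34 mm height; a slot 30 mm wide in the middle of the +x end takes the tongue. Origin: centre of the underside, on the table; z up.
- chamber_seat (a point): Centre of the recess floor (the seat), 42 mm above the chamber's underside; axes as the chamber's. The plate's origin is here when it is home.
- chamber_slot (a point): Where the middle of the tongue lies when the plate is home: 66 mm along the chamber's +x from its centre, 46.5 mm above its underside.
- pad0 (a joint): Round rubber pad, 14 mm wide, in the recess at (46, 24) mm in the chamber's axes. 0: stands 6 mm above the seat; 0.006: pushed in level with the seat. Slides straight down under about 8 N and stays where it is pushed; starts anywhere from 0 to 0.0035.
- pad1 (a joint): Round rubber pad, 14 mm wide, in the recess at (46, -24) mm in the chamber's axes. 0: stands 6 mm above the seat; 0.006: pushed in level with the seat. Slides straight down under about 8 N and stays where it is pushed; starts anywhere from 0 to 0.0035.
- pad2 (a joint): Round rubber pad, 14 mm wide, in the recess at (-46, -24) mm in the chamber's axes. 0: stands 6 mm above the seat; 0.006: pushed in level with the seat. Slides straight down under about 8 N and stays where it is pushed; starts anywhere from 0 to 0.0035.
- pad3 (a joint): Round rubber pad, 14 mm wide, in the recess at (-46, 24) mm in the chamber's axes. 0: stands 6 mm above the seat; 0.006: pushed in level with the seat. Slides straight down under about 8 N and stays where it is pushed; starts anywhere from 0 to 0.0035.
- pan: Fixed steel sheet pan, 330 x 460 mm (x, y), rim 18 mm high, floor 3 mm thick; the plates and three jars lie in it. Origin: centre of the underside.
- spare: Plain rectangular white plate without tongue, 100 x 50 x 9 mm, in the pan; not to be used. Origin: centre of the underside.
- jar0: White closed jar, 44 mm across, 45 mm high, standing in the pan. Origin: centre of the underside.
- jar1: White closed jar, 44 mm across, 45 mm high, standing in the pan. Origin: centre of the underside.
- jar2: White closed jar, 44 mm across, 45 mm high, standing in the pan. Origin: centre of the underside.
- jar3: White closed jar, 44 mm across, 45 mm high, standing on the table. Origin: centre of the underside.
- flask: Clear plastic bottle, 56 mm across, 130 mm high, on the table. Origin: centre of the underside.
- cap: Loose white jar cap lying on the table, 48 mm across, 12 mm high. Origin: centre of the underside.
- spatula: Spatula lying on the table beyond the pan. Origin: underside of the tool.
Things that resemble listed ones, but are neither listed nor needed, are in the scene too. What is shaped like the plate but orange is not meant.

How it is judged:
On the way:
1. the plate rests on the pads in the recess, tongue in the slot, still standing proud of the seat (horizontal distance between plate and chamber_seat below 0.006 m and horizontal distance between plate_tongue and chamber_slot below 0.01 m and z of plate in the frame of chamber_seat between 0.0018 and 0.008 m and contact force between plate and chamber above 0.2 N), for 0.2 s.
At the end, for the whole second after the job is handed in: The cover plate lies in the chamber's recess, its centre within 4 mm and its tongue within 6 mm of their places, its underside within 1.5 mm of the seat and level with it to 0.02 rad, at rest and released (horizontal distance between plate and chamber_seat below 0.004 m and horizontal distance between plate_tongue and chamber_slot below 0.006 m and z of plate in the frame of chamber_seat between -0.002 and 0.0015 m and angle between the z axis of plate and the z axis of chamber_seat, either way round below 0.02 rad and linear speed of plate below 0.01 m/s); the robot touches nothing.
It fails at once if the plate is forced or slammed onto the chamber with more than 80 N (contact force between plate and chamber above 80 N).
It fails at once if a bystander is moved more than 30 mm (distance of any of jar0, jar1, jar2, jar3, flask, cap, spatula, spare from where it was at the start of the episode above 0.03 m).
It also fails if it takes over 70 s, if anything falls off the work surface, if the arm or the gripper's body presses on something with over 40 N, if the wrist force passes 120 N, or if a joint passes its speed limit or range.

## Working session

There is one attempt and no reset: what is moved stays moved. The work goes in short steps, Python scripts to look and compute and a tool call to move; the robot and the scene stay as the last step left them, time stands still between calls to the robot, and variables do not carry over. Pictures are saved under pics/ and viewed, and the job is handed in when it is done.

Besides the shell and the picture viewer there is one more tool, called after "Call:" in YAML: its name, and indented under it one key for each argument. step_arm: Moves the arm, as the interface text tells. Its arguments: {"type":"object","properties":{"commands":{"type":"array"}},"required":["commands"]}

```bash
mkdir -p pics; ls; python3 - <<'E'
from rig import r
import cv2
o=r.observe(); print(o)
for n in("scene","top","wrist"):
    m=r.camera_model(n); print(n,m)
    cv2.imwrite(f"pics/{n}0.png",r.get_image(n))
E
```

```text
pics
{'clock': 0.0, 'qpos': array([-1.15456839e+00,  4.80808858e-01,  1.59684985e+00, -7.93889380e-06,
        1.06507577e+00, -4.66137191e-02]), 'joint_velocities': array([-0.00028554,  0.00057572, -0.00104364, -0.00026656, -0.00218961,
       -0.00126663]), 'tau': array([-2.42973365e-03, -9.50666142e+01, -4.30181766e+01, -2.80216982e-04,
        1.24880779e-02,  5.10603161e-05]), 'tool_pos': array([ 0.29006049, -0.5812275 ,  0.20709626]), 'orientation': array([-3.05674987e+00, -7.20306644e-01,  3.40179249e-04]), 'ft_force': array([-0.91942388, -0.77658217,  0.03676474]), 'wrist_torque': array([-0.02464877, -0.05064275,  0.05297357]), 'gripper_width': 0.08527113010845994}
scene {'fx': 397.29741775470643, 'fy': 397.29741775470643, 'cx': 252.1657634273471, 'cy': 194.844910392001, 'R': array([[-0.07365836,  0.99712253,  0.01791922],
       [ 0.75746052,  0.06762408, -0.64936934],
       [-0.64871257, -0.03425838, -0.76026204]]), 't': array([ 0.07977382, -0.32864599,  1.41397658])}
top {'fx': 375.27592766033155, 'fy': 375.27592766033155, 'cx': 255.90698668645527, 'cy': 187.1870872126329, 'R': array([[ 0.02668942, -0.99928753,  0.02668534],
       [-0.98928781, -0.03023606, -0.14281253],
       [ 0.14351764, -0.0225879 , -0.98938995]]), 't': array([-0.08543404,  0.52854914,  1.27951738])}
wrist {'fx': 297.3186396354542, 'fy': 297.3186396354542, 'cx': 259.07885199198, 'cy': 191.4040366756749, 'R': array([[ 0.44731993, -0.89437067, -0.00244853],
       [-0.84724348, -0.42462305,  0.31917666],
       [-0.28650195, -0.14069958, -0.94769207]]), 't': array([-0.64828333, -0.04257632,  0.38182862])}
```

View pics/scene0.png

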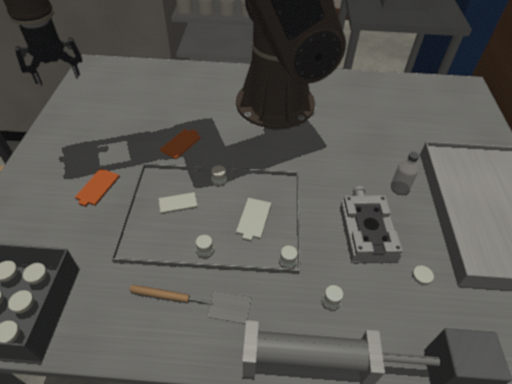

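View pics/top0.png

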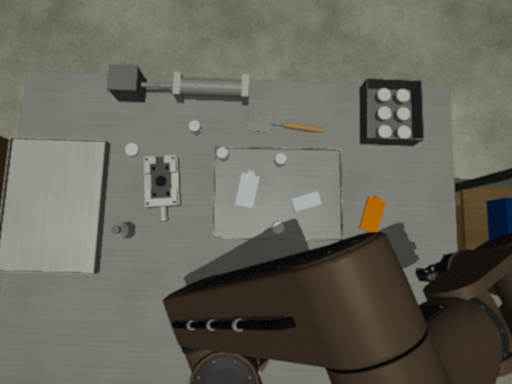

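View pics/wrist0.png

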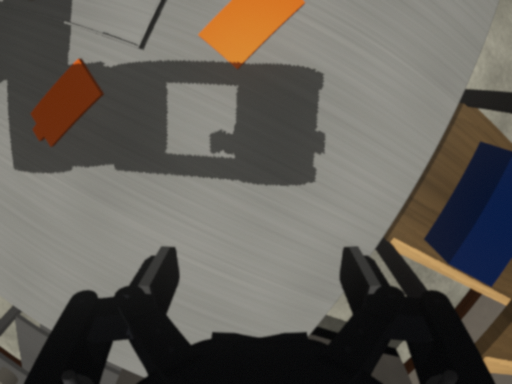

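The scene and top views both show the tongued white plate (scene ~(254,218), top ~(247,189)). The chamber is at top ~(161,181) with its slot end up (+x). I'll zoom in for measurement.

```bash
python3 - <<'E'
import cv2,numpy as np
t=cv2.imread("pics/top0.png");s=cv2.imread("pics/scene0.png")
a=cv2.resize(t[145:245,130:275],None,fx=5,fy=5,interpolation=cv2.INTER_CUBIC)
b=cv2.resize(s[175:275,220:420],None,fx=4,fy=4,interpolation=cv2.INTER_CUBIC)
cv2.imwrite("pics/topz.png",a);cv2.imwrite("pics/scz.png",b)
E
```

```text
(no output)
```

View pics/topz.png

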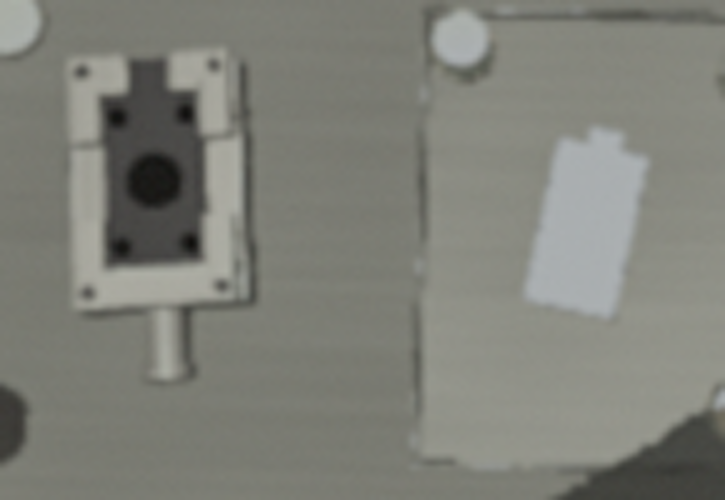

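View pics/scz.png

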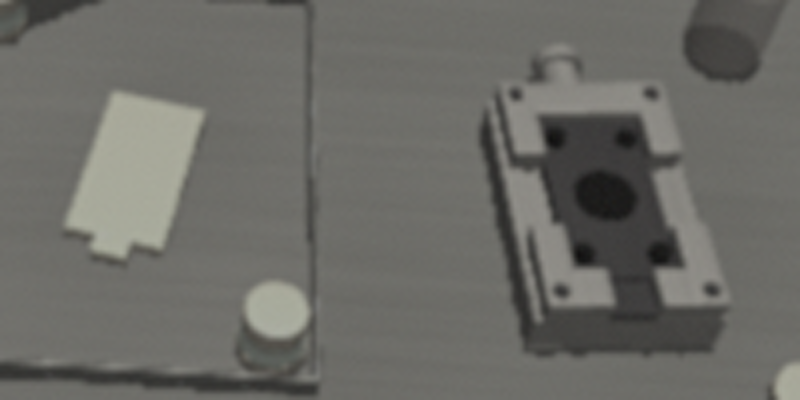

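```bash
cat > h.py <<'E'
import cv2,numpy as np
def ray(m,p,z,fish=False):
    """pixels Nx2 -> world points on plane z (scalar or array)"""
    p=np.atleast_2d(np.asarray(p,float))
    x=(p[:,0]-m["cx"])/m["fx"];y=(p[:,1]-m["cy"])/m["fy"]
    if fish:
        th=np.hypot(x,y);k=np.where(th>1e-9,np.sin(th)/np.maximum(th,1e-9),1)
        d=np.c_[x*k,y*k,np.cos(th)]
    else: d=np.c_[x,y,np.ones_like(x)]
    R=np.array(m["R"]);t=np.array(m["t"])
    C=-R.T@t; D=d@R
    s=(z-C[2])/D[:,2]
    return C+D*s[:,None]
def plate_rect(P):
    """world xy pts of a region mask -> rect from contour"""
    return cv2.minAreaRect(P.astype(np.float32))
E
python3 - <<'E'
from h import *
from rig import r
for n,off,f,sc,scr,pad in(("top",(130,145),5,None,[(81,71),(214,66),(88,293),(222,286)],[(117,117),(186,114),(121,247),(189,243)]),
  ("scene",(220,175),4,None,[(515,93),(651,93),(561,291),(711,289)],[(556,137),(626,137),(584,252),(660,252)])):
    m=r.camera_model(n); im=cv2.imread(f"pics/{n}0.png")
    g=lambda L:(np.array(L)+.5)/f+np.array(off)-.5
    A=ray(m,g(scr),.051);B=ray(m,g(pad),.047)
    print(n,"screws",A.round(4)[:,:2].tolist(),A.mean(0)[:2].round(4));print("pads",B.mean(0)[:2].round(4))
    for L in(A,B):
        if n=="top": v=(L[0]+L[1]-L[2]-L[3])
        else: v=(L[2]+L[3]-L[0]-L[1])
        print("ang",np.degrees(np.arctan2(v[1],v[0])))
    box={"top":(225,165,270,215),"scene":(230,190,280,245)}[n]
    h=im[box[1]:box[3],box[0]:box[2]].min(2)
    T,k=cv2.threshold(h,0,255,cv2.THRESH_OTSU); 
    nn,l,st,_=cv2.connectedComponentsWithStats(k); i=1+st[1:,4].argmax()
    ys,xs=np.nonzero(l==i); print(T,st[i])
    P=ray(m,np.c_[xs+box[0],ys+box[1]],.012)[:,:2]
    rc=plate_rect(P); print(rc)
    c=P.mean(0);u,s,vt=np.linalg.svd(P-c,full_matrices=False);q=(P-c)@vt[0]
    print("centroid",c,"axis",vt[0],q.min(),q.max(),"deg",np.degrees(np.arctan2(vt[0][1],vt[0][0])))
E
```

```text
top screws [[0.6174, 0.3171], [0.624, 0.225], [0.4621, 0.3017], [0.4696, 0.2105]] [0.5433 0.2636]
pads [0.5426 0.2631]
ang 5.514061408038788
ang 5.118129164325915
149.0 [ 10   5  25  39 651]
((0.5295169353485107, -0.039584074169397354), (0.06758097559213638, 0.1336222141981125), 79.52484130859375)
centroid [ 0.52546642 -0.03893495] axis [-0.98342575  0.18131132] -0.07091600395884509 0.06272261501254613 deg 169.55385026944475
scene screws [[0.4694, 0.212], [0.4612, 0.3034], [0.6252, 0.2268], [0.616, 0.3182]] [0.543  0.2651]
pads [0.545  0.2644]
ang 5.435283187070368
ang 5.541804439824044
128.0 [  7   8  34  41 910]
((0.5293184518814087, -0.0388934351503849), (0.06578584015369415, 0.13248518109321594), 79.41167449951172)
centroid [ 0.52770746 -0.03837972] axis [ 0.98353237 -0.18073203] -0.0645919409220153 0.06789136604803254 deg -10.412401660770529
```

```bash
cat >> h.py <<'E'
from scipy.spatial.transform import Rotation as Ro
def delta(o,pos,yaw,base=None):
    """o state; target TCP world pos, tool down with tool-y along +-(yaw+90deg). yaw in deg. returns tool-frame shift+rotvec"""
    R=Ro.from_rotvec(o["orientation"])if base is None else base
    best=None
    for k in(0,180):
        a=np.radians(yaw+k)
        x=np.array([np.cos(a),np.sin(a),0]);z=np.array([0,0,-1.]);y=np.cross(z,x)
        T=Ro.from_matrix(np.c_[x,y,z]); rv=(R.inv()*T).as_rotvec()
        if best is None or np.linalg.norm(rv)<np.linalg.norm(best): best=rv
    d=R.inv().apply(np.asarray(pos)-o["tool_pos"])
    print("shift mm",(d*1000).round(1),"turn",best.round(4),"dist",np.linalg.norm(d).round(3))
def show(o):
    M=Ro.from_rotvec(o["orientation"]).as_matrix()
    print("t",round(o["clock"],2),"pos",(o["tool_pos"]*1000).round(1),"x",M[:,0].round(3),"y",M[:,1].round(3),"z",M[:,2].round(3),"F",o["ft_force"].round(1),"w",round(o["gripper_width"]*1000,1),"q6",o["qpos"].round(2))
E
python3 - <<'E'
from h import *
from rig import r
o=r.observe();show(o)
delta(o,[.523,-.038,.16],-10.5)
E
```

```text
t 0.15 pos [ 290.1 -581.3  207.2] x [0.895 0.446 0.   ] y [ 0.446 -0.895 -0.001] z [-0.     0.001 -1.   ] F [ 0.1 -0.7 -0.5] w 85.2 q6 [-1.15  0.48  1.6   0.    1.07 -0.05]
shift mm [ 451.  -382.1   47.6] turn [-9.00e-04  2.00e-04  6.46e-01] dist 0.593
```

Call:
step_arm:
  commands:
    - {"dx": 0.451, "dy": -0.382, "dz": 0.0476, "rx": 0, "ry": 0, "rz": 0.646, "fingers": -1}
    - {"dx": 0.451, "dy": -0.382, "dz": 0.0476, "rx": 0, "ry": 0, "rz": 0.646, "fingers": -1}
    - {"dx": 0.451, "dy": -0.382, "dz": 0.0476, "rx": 0, "ry": 0, "rz": 0.646, "fingers": -1}
    - {"dx": 0.451, "dy": -0.382, "dz": 0.0476, "rx": 0, "ry": 0, "rz": 0.646, "fingers": -1}
    - {"dx": 0.451, "dy": -0.382, "dz": 0.0476, "rx": 0, "ry": 0, "rz": 0.646, "fingers": -1}
    - {"dx": 0.451, "dy": -0.382, "dz": 0.0476, "rx": 0, "ry": 0, "rz": 0.646, "fingers": -1}
    - {"dx": 0.451, "dy": -0.382, "dz": 0.0476, "rx": 0, "ry": 0, "rz": 0.646, "fingers": -1}
    - {"dx": 0.451, "dy": -0.382, "dz": 0.0476, "rx": 0, "ry": 0, "rz": 0.646, "fingers": -1}
    - {"dx": 0.451, "dy": -0.382, "dz": 0.0476, "rx": 0, "ry": 0, "rz": 0.646, "fingers": -1}
    - {"dx": 0.451, "dy": -0.382, "dz": 0.0476, "rx": 0, "ry": 0, "rz": 0.646, "fingers": -1}
    - {"dx": 0.451, "dy": -0.382, "dz": 0.0476, "rx": 0, "ry": 0, "rz": 0.646, "fingers": -1}
    - {"dx": 0.451, "dy": -0.382, "dz": 0.0476, "rx": 0, "ry": 0, "rz": 0.646, "fingers": -1}
    - {"dx": 0.451, "dy": -0.382, "dz": 0.0476, "rx": 0, "ry": 0, "rz": 0.646, "fingers": -1}
    - {"dx": 0.451, "dy": -0.382, "dz": 0.0476, "rx": 0, "ry": 0, "rz": 0.646, "fingers": -1}
    - {"dx": 0.451, "dy": -0.382, "dz": 0.0476, "rx": 0, "ry": 0, "rz": 0.646, "fingers": -1}
    - {"dx": 0.451, "dy": -0.382, "dz": 0.0476, "rx": 0, "ry": 0, "rz": 0.646, "fingers": -1}
    - {"dx": 0.451, "dy": -0.382, "dz": 0.0476, "rx": 0, "ry": 0, "rz": 0.646, "fingers": -1}

```text
clock: 1.57
tool_pos: [0.5232, -0.0374, 0.1598]
orientation: [3.129, -0.283, -0.001]
ft_force: [-0.8, -1.3, -0.3]
gripper_width: 0.0852
```

```bash
python3 - <<'E'
from h import *
from rig import r
o=r.observe();show(o)
m=r.camera_model("wrist");im=r.get_image("wrist");cv2.imwrite("pics/w1.png",im)
delta(r.observe(),[.523,-.038,.16],-10.5)
im2=im.min(2);T,k=cv2.threshold(im2,185,255,cv2.THRESH_BINARY)
print(m["cx"],T)
import pickle;pickle.dump(m,open("w1.pkl","wb"))
E
```

```text
t 1.57 pos [523.2 -37.4 159.8] x [ 0.984 -0.18  -0.001] y [-0.18  -0.984  0.   ] z [-0.001  0.    -1.   ] F [-0.8 -1.3 -0.3] w 85.2 q6 [-0.13  0.37  1.93 -0.    0.84  1.62]
shift mm [ 0.  -0.3 -0.1] turn [0.0002 0.0006 0.0012] dist 0.0
259.07885199198 185.0
```

View pics/w1.png

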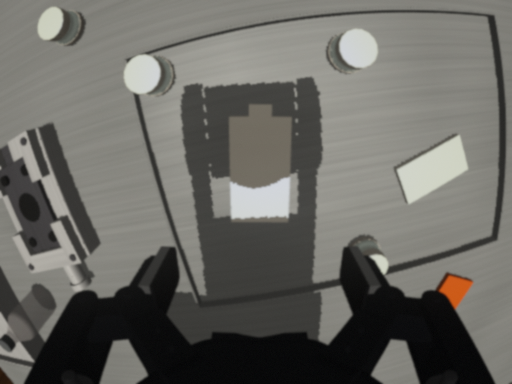

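The wrist view shows the plate partly in the gripper's shadow: far end (229..291, 117), tongue (249..272, 104), near end row ~220. The fingers straddle it and no jar is close to their descent.

```bash
python3 - <<'E'
from h import *
import pickle;m=pickle.load(open("w1.pkl","rb"))
P=ray(m,[(229,117),(291.5,117),(230,219),(290.5,218.5),(249,104),(272,104)],.012,True)[:,:2]*1000
print(P.round(1),P[:4].mean(0),"len",np.linalg.norm(P[0]-P[2]),"w",np.linalg.norm(P[0]-P[1]),np.linalg.norm(P[3]-P[2]))
v=P[0]+P[1]-P[2]-P[3];print(np.degrees(np.arctan2(v[1],v[0])), P[4:].mean(0)-P[:4].mean(0))
E
```

```text
[[586.2 -15.9]
 [574.5 -80.7]
 [471.9   7. ]
 [460.  -62.2]
 [595.8 -39.1]
 [591.5 -62.8]] [523.17043074 -37.95121087] len 116.52718839460344 w 65.83447274603388 70.1744588951084
-10.241453075644431 [ 70.46942354 -12.99276161]
```

Call:
step_arm:
  commands:
    - {"dz": 0.04, "fingers": -0.72}
    - {"dz": 0.08, "fingers": -0.72}
    - {"dz": 0.11, "fingers": -0.72}
    - {"dz": 0.13, "fingers": -0.72}
    - {"dz": 0.14, "fingers": -0.72}
    - {"dz": 0.144, "fingers": -0.72}
    - {"dz": 0.144, "fingers": -0.72}
    - {"dz": 0.144, "fingers": -0.72}

```text
$.commands[0]: bad value
```

```bash
python3 - <<'E'
from h import *
from rig import r
show(r.observe())
cv2.imwrite("pics/w2.png",r.get_image("wrist"))
E
```

```text
t 1.62 pos [522.9 -38.3 159.9] x [ 0.983 -0.181 -0.001] y [-0.181 -0.983  0.   ] z [-0.001 -0.    -1.   ] F [-0.6 -0.1 -0.1] w 85.2 q6 [-0.13  0.36  1.93 -0.    0.84  1.62]
```

View pics/w2.png

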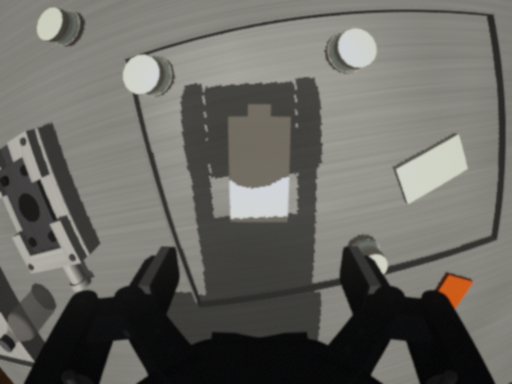

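The call was refused because each row needs all the fields; the arm hasn't moved and the picture is the same as before.

Call:
step_arm:
  commands:
    - {"dx": 0, "dy": 0, "dz": 0.04, "rx": 0, "ry": 0, "rz": 0, "fingers": -0.72}
    - {"dx": 0, "dy": 0, "dz": 0.08, "rx": 0, "ry": 0, "rz": 0, "fingers": -0.72}
    - {"dx": 0, "dy": 0, "dz": 0.11, "rx": 0, "ry": 0, "rz": 0, "fingers": -0.72}
    - {"dx": 0, "dy": 0, "dz": 0.13, "rx": 0, "ry": 0, "rz": 0, "fingers": -0.72}
    - {"dx": 0, "dy": 0, "dz": 0.14, "rx": 0, "ry": 0, "rz": 0, "fingers": -0.72}
    - {"dx": 0, "dy": 0, "dz": 0.144, "rx": 0, "ry": 0, "rz": 0, "fingers": -0.72}
    - {"dx": 0, "dy": 0, "dz": 0.144, "rx": 0, "ry": 0, "rz": 0, "fingers": -0.72}
    - {"dx": 0, "dy": 0, "dz": 0.144, "rx": 0, "ry": 0, "rz": 0, "fingers": -0.72}

```text
clock: 2.33
tool_pos: [0.5239, -0.039, 0.0171]
orientation: [3.128, -0.288, 0.002]
ft_force: [0.4, 0.2, 0.1]
gripper_width: 0.0735
```

```bash
python3 - <<'E'
from h import *
from rig import r
show(r.observe())
cv2.imwrite("pics/w3.png",r.get_image("wrist"))
E
```

```text
t 2.33 pos [523.9 -39.   17.1] x [ 0.983 -0.183  0.001] y [-0.183 -0.983 -0.   ] z [ 0.001 -0.    -1.   ] F [0.4 0.2 0.1] w 73.5 q6 [-0.13  0.59  2.03 -0.    0.52  1.62]
```

View pics/w3.png

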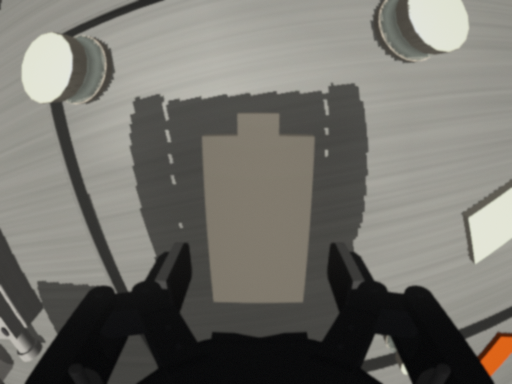

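The plate (columns ~208–310) lies centred between the fingertips at 188 and 329. I'll descend in small steps while watching the force.

Call:
step_arm:
  commands:
    - {"dx": 0, "dy": 0, "dz": 0.004, "rx": 0, "ry": 0, "rz": 0, "fingers": -0.72}
    - {"dx": 0, "dy": 0, "dz": 0.008, "rx": 0, "ry": 0, "rz": 0, "fingers": -0.72}
    - {"dx": 0, "dy": 0, "dz": 0.01, "rx": 0, "ry": 0, "rz": 0, "fingers": -0.72}
    - {"dx": 0, "dy": 0, "dz": 0.01, "rx": 0, "ry": 0, "rz": 0, "fingers": -0.72}

```text
clock: 2.72
tool_pos: [0.523, -0.0384, 0.0059]
orientation: [-3.128, 0.287, 0.0]
ft_force: [0.1, 0.2, -0.4]
gripper_width: 0.0734
```

Call:
step_arm:
  commands:
    - {"dx": 0, "dy": 0, "dz": 0.001, "rx": 0, "ry": 0, "rz": 0, "fingers": -0.72}
    - {"dx": 0, "dy": 0, "dz": 0.002, "rx": 0, "ry": 0, "rz": 0, "fingers": -0.72}
    - {"dx": 0, "dy": 0, "dz": 0.002, "rx": 0, "ry": 0, "rz": 0, "fingers": -0.72}

```text
clock: 2.97
tool_pos: [0.5232, -0.0384, 0.004]
orientation: [-3.128, 0.287, 0.0]
ft_force: [-1.1, -0.0, 0.4]
gripper_width: 0.0736
```

Call:
step_arm:
  commands:
    - {"dx": 0, "dy": 0, "dz": 0.001, "rx": 0, "ry": 0, "rz": 0, "fingers": -0.72}
    - {"dx": 0, "dy": 0, "dz": 0.0015, "rx": 0, "ry": 0, "rz": 0, "fingers": -0.72}
    - {"dx": 0, "dy": 0, "dz": 0.0015, "rx": 0, "ry": 0, "rz": 0, "fingers": -0.72}

```text
clock: 3.22
tool_pos: [0.5231, -0.0384, 0.0025]
orientation: [-3.128, 0.287, 0.0]
ft_force: [0.0, -0.3, -0.7]
gripper_width: 0.0732
```

Call:
step_arm:
  commands:
    - {"dx": 0, "dy": 0, "dz": 0.001, "rx": 0, "ry": 0, "rz": 0, "fingers": -0.72}
    - {"dx": 0, "dy": 0, "dz": 0.0015, "rx": 0, "ry": 0, "rz": 0, "fingers": -0.72}
    - {"dx": 0, "dy": 0, "dz": 0.0015, "rx": 0, "ry": 0, "rz": 0, "fingers": -0.72}

```text
clock: 3.47
tool_pos: [0.5232, -0.0384, 0.001]
orientation: [-3.128, 0.287, 0.0]
ft_force: [0.5, -0.0, 0.8]
gripper_width: 0.0736
```

Call:
step_arm:
  commands:
    - {"dx": 0, "dy": 0, "dz": 0, "rx": 0, "ry": 0, "rz": 0, "fingers": -0.6}
    - {"dx": 0, "dy": 0, "dz": 0, "rx": 0, "ry": 0, "rz": 0, "fingers": -0.4}
    - {"dx": 0, "dy": 0, "dz": 0, "rx": 0, "ry": 0, "rz": 0, "fingers": -0.2}
    - {"dx": 0, "dy": 0, "dz": 0, "rx": 0, "ry": 0, "rz": 0, "fingers": 0.2}
    - {"dx": 0, "dy": 0, "dz": 0, "rx": 0, "ry": 0, "rz": 0, "fingers": 1}
    - {"dx": 0, "dy": 0, "dz": 0, "rx": 0, "ry": 0, "rz": 0, "fingers": 1}
    - {"dx": 0, "dy": 0, "dz": 0, "rx": 0, "ry": 0, "rz": 0, "fingers": 1}

```text
clock: 4.05
tool_pos: [0.5232, -0.0384, 0.0011]
orientation: [-3.128, 0.287, -0.0]
ft_force: [-0.2, 0.2, -0.2]
gripper_width: 0.0031
```

Call:
step_arm:
  commands:
    - {"dx": 0, "dy": 0, "dz": -0.01, "rx": 0, "ry": 0, "rz": 0, "fingers": 1}
    - {"dx": 0, "dy": 0, "dz": -0.03, "rx": 0, "ry": 0, "rz": 0, "fingers": 1}
    - {"dx": 0, "dy": 0, "dz": -0.06, "rx": 0, "ry": 0, "rz": 0, "fingers": 1}
    - {"dx": 0, "dy": 0, "dz": -0.1, "rx": 0, "ry": 0, "rz": 0, "fingers": 1}
    - {"dx": 0, "dy": 0, "dz": -0.12, "rx": 0, "ry": 0, "rz": 0, "fingers": 1}
    - {"dx": 0, "dy": 0, "dz": -0.12, "rx": 0, "ry": 0, "rz": 0, "fingers": 1}
    - {"dx": 0, "dy": 0, "dz": -0.12, "rx": 0, "ry": 0, "rz": 0, "fingers": 1}

```text
clock: 4.63
tool_pos: [0.5242, -0.0385, 0.1231]
orientation: [3.128, -0.287, 0.005]
ft_force: [-0.1, 0.6, -0.2]
gripper_width: 0.0002
```

```bash
python3 - <<'E'
from h import *
from rig import r
o=r.observe();show(o)
cv2.imwrite("pics/w4.png",r.get_image("wrist"))
cv2.imwrite("pics/s4.png",r.get_image("scene"))
c=np.array([.543,.264,.12])
delta(o,c,5.4)
E
```

```text
t 4.63 pos [524.2 -38.5 123.1] x [ 0.983 -0.182  0.003] y [-0.182 -0.983 -0.   ] z [ 0.003 -0.    -1.   ] F [-0.1  0.6 -0.2] w 0.2 q6 [-0.13  0.42  1.97  0.    0.76  1.62]
shift mm [ -36.6 -300.9    3. ] turn [ 0.0003 -0.0033 -0.2774] dist 0.303
```

View pics/w4.png

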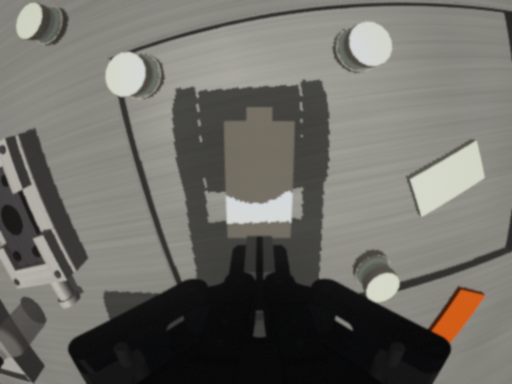

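View pics/s4.png

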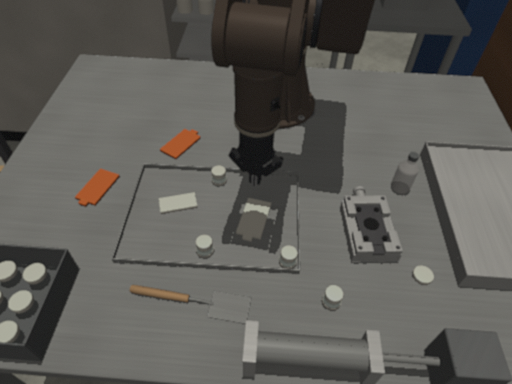

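The gripper shut empty, above the plate; the plate lies where it was (wrist ~(259,170)). The fingertips must stand higher than I assumed, so I'll measure their height in the pictures.

```bash
python3 - <<'E'
from h import *
from rig import r
o=r.observe()
s=cv2.imread("pics/s4.png")
cv2.imwrite("pics/s4z.png",cv2.resize(s[140:260,190:310],None,fx=5,fy=5,interpolation=cv2.INTER_CUBIC))
m=r.camera_model("scene")
for z in(.0,.02,.04,0.06,.08,.1,.115,.123,.14):
    p=np.array(m["R"])@np.array([o["tool_pos"][0],o["tool_pos"][1],z])+m["t"]
    u=p[0]/p[2]*m["fx"]+m["cx"];v=p[1]/p[2]*m["fy"]+m["cy"]
    print(z,u,v,"zoom",(u-190)*5,(v-140)*5)
E
```

```text
0.0 253.26768388873901 218.73896725008666 zoom 316.3384194436951 393.6948362504333
0.02 253.41767884213974 214.2180657944011 zoom 317.08839421069865 371.0903289720055
0.04 253.57203559790773 209.56569805785327 zoom 317.86017798953867 347.82849028926637
0.06 253.73094722280092 204.7760449394191 zoom 318.6547361140046 323.8802246970955
0.08 253.89461834851335 199.84293876677128 zoom 319.47309174256674 299.2146938338564
0.1 254.06326605078237 194.75983679967277 zoom 320.3163302539119 273.79918399836384
0.115 254.19315582111992 190.84491274066846 zoom 320.9657791055996 254.2245637033423
0.123 254.26366307341476 188.71979897977593 zoom 321.3183153670738 243.59899489887965
0.14 254.4164275617348 184.1154227526769 zoom 322.08213780867396 220.57711376338446
```

View pics/s4z.png

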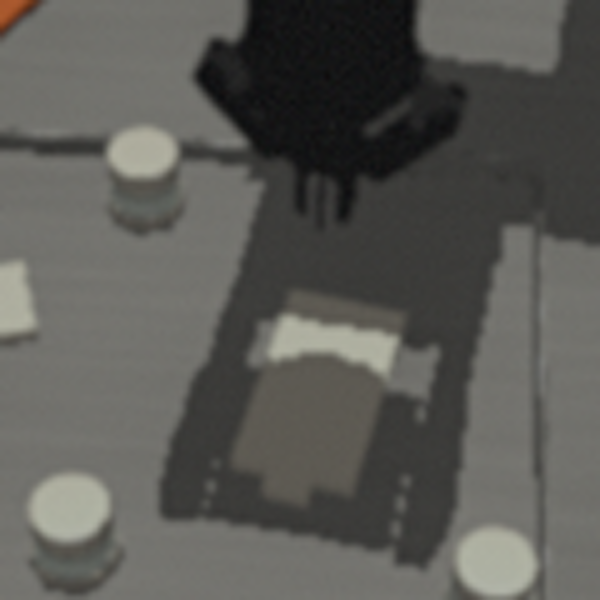

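The shut tips appear at zoom row ~228, i.e. about 11 mm above the reported TCP and not 8 mm below it. So I need to go roughly 18 mm lower, feeling for contact. Re-opening to 72 mm and descending.

Call:
step_arm:
  commands:
    - {"dx": 0, "dy": 0, "dz": 0.0, "rx": 0, "ry": 0, "rz": 0, "fingers": -0.72}
    - {"dx": 0, "dy": 0, "dz": 0.0, "rx": 0, "ry": 0, "rz": 0, "fingers": -0.72}
    - {"dx": 0, "dy": 0, "dz": 0.0, "rx": 0, "ry": 0, "rz": 0, "fingers": -0.72}
    - {"dx": 0, "dy": 0, "dz": 0.03, "rx": 0, "ry": 0, "rz": 0, "fingers": -0.72}
    - {"dx": 0, "dy": 0, "dz": 0.07, "rx": 0, "ry": 0, "rz": 0, "fingers": -0.72}
    - {"dx": 0, "dy": 0, "dz": 0.1, "rx": 0, "ry": 0, "rz": 0, "fingers": -0.72}
    - {"dx": 0, "dy": 0, "dz": 0.115, "rx": 0, "ry": 0, "rz": 0, "fingers": -0.72}
    - {"dx": 0, "dy": 0, "dz": 0.121, "rx": 0, "ry": 0, "rz": 0, "fingers": -0.72}
    - {"dx": 0, "dy": 0, "dz": 0.121, "rx": 0, "ry": 0, "rz": 0, "fingers": -0.72}

```text
clock: 5.48
tool_pos: [0.522, -0.0383, -0.0015]
orientation: [-3.128, 0.287, 0.005]
ft_force: [-0.4, -0.5, 1.0]
gripper_width: 0.0739
```

Call:
step_arm:
  commands:
    - {"dx": 0, "dy": 0, "dz": 0.002, "rx": 0, "ry": 0, "rz": 0, "fingers": -0.72}
    - {"dx": 0, "dy": 0, "dz": 0.004, "rx": 0, "ry": 0, "rz": 0, "fingers": -0.72}
    - {"dx": 0, "dy": 0, "dz": 0.006, "rx": 0, "ry": 0, "rz": 0, "fingers": -0.72}
    - {"dx": 0, "dy": 0, "dz": 0.008, "rx": 0, "ry": 0, "rz": 0, "fingers": -0.72}
    - {"dx": 0, "dy": 0, "dz": 0.008, "rx": 0, "ry": 0, "rz": 0, "fingers": -0.72}

```text
clock: 5.9
tool_pos: [0.5235, -0.0385, -0.0076]
orientation: [3.128, -0.287, 0.001]
ft_force: [-0.5, 0.1, 0.3]
gripper_width: 0.0729
```

```bash
python3 - <<'E'
from h import *
from rig import r
o=r.observe();show(o)
cv2.imwrite("pics/w5.png",r.get_image("wrist"))
s=r.get_image("scene")
cv2.imwrite("pics/s5z.png",cv2.resize(s[140:260,190:310],None,fx=5,fy=5,interpolation=cv2.INTER_CUBIC))
E
```

```text
t 5.9 pos [523.5 -38.5  -7.6] x [ 0.983 -0.182  0.001] y [-0.182 -0.983 -0.   ] z [ 0.001 -0.    -1.   ] F [-0.5  0.1  0.3] w 72.9 q6 [-0.13  0.63  2.04  0.    0.47  1.62]
```

View pics/w5.png

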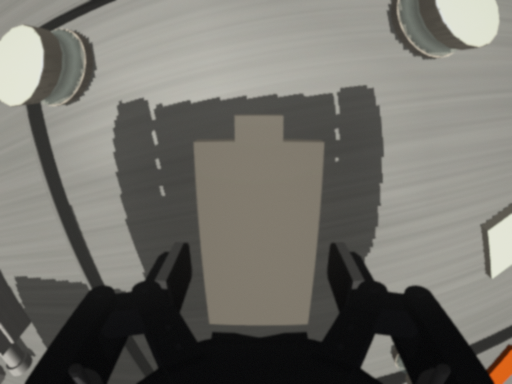

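View pics/s5z.png

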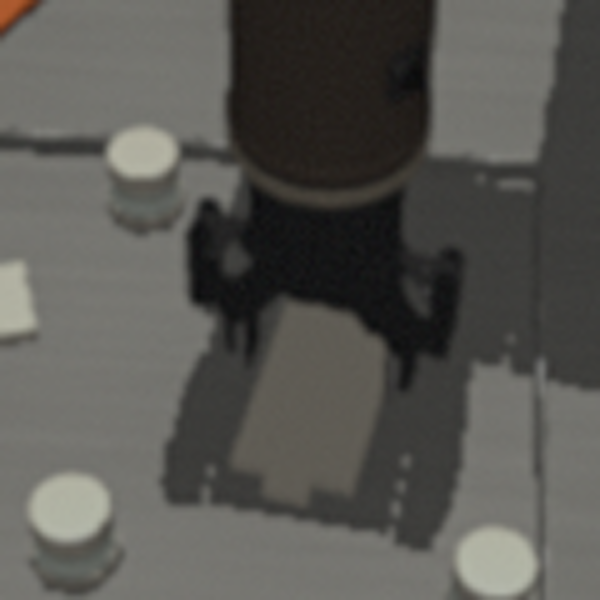

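The tips (zoom (248,360) and (405,390)) straddle the plate but sit about 15 mm above the floor. I'll go on down in steps.

Call:
step_arm:
  commands:
    - {"dx": 0, "dy": 0, "dz": 0.002, "rx": 0, "ry": 0, "rz": 0, "fingers": -0.72}
    - {"dx": 0, "dy": 0, "dz": 0.004, "rx": 0, "ry": 0, "rz": 0, "fingers": -0.72}
    - {"dx": 0, "dy": 0, "dz": 0.006, "rx": 0, "ry": 0, "rz": 0, "fingers": -0.72}
    - {"dx": 0, "dy": 0, "dz": 0.006, "rx": 0, "ry": 0, "rz": 0, "fingers": -0.72}

```text
clock: 6.33
tool_pos: [0.523, -0.0384, -0.0143]
orientation: [-3.128, 0.287, 0.001]
ft_force: [-0.3, -0.5, -0.6]
gripper_width: 0.0732
```

Call:
step_arm:
  commands:
    - {"dx": 0, "dy": 0, "dz": 0.001, "rx": 0, "ry": 0, "rz": 0, "fingers": -0.72}
    - {"dx": 0, "dy": 0, "dz": 0.002, "rx": 0, "ry": 0, "rz": 0, "fingers": -0.72}
    - {"dx": 0, "dy": 0, "dz": 0.003, "rx": 0, "ry": 0, "rz": 0, "fingers": -0.72}
    - {"dx": 0, "dy": 0, "dz": 0.003, "rx": 0, "ry": 0, "rz": 0, "fingers": -0.72}

```text
clock: 6.67
tool_pos: [0.5231, -0.0384, -0.0171]
orientation: [-3.128, 0.287, 0.0]
ft_force: [-0.8, 0.3, 0.0]
gripper_width: 0.073
```

Call:
step_arm:
  commands:
    - {"dx": 0, "dy": 0, "dz": 0.001, "rx": 0, "ry": 0, "rz": 0, "fingers": -0.72}
    - {"dx": 0, "dy": 0, "dz": 0.0015, "rx": 0, "ry": 0, "rz": 0, "fingers": -0.72}
    - {"dx": 0, "dy": 0, "dz": 0.0015, "rx": 0, "ry": 0, "rz": 0, "fingers": -0.65}
    - {"dx": 0, "dy": 0, "dz": 0.0015, "rx": 0, "ry": 0, "rz": 0, "fingers": -0.6}
    - {"dx": 0, "dy": 0, "dz": 0.0015, "rx": 0, "ry": 0, "rz": 0, "fingers": -0.5}
    - {"dx": 0, "dy": 0, "dz": 0.0015, "rx": 0, "ry": 0, "rz": 0, "fingers": -0.5}

```text
clock: 7.17
tool_pos: [0.5233, -0.0386, -0.018]
orientation: [3.128, -0.287, 0.0]
ft_force: [-0.8, -1.8, 9.1]
gripper_width: 0.0645
```

```bash
python3 - <<'E'
from h import *
from rig import r
o=r.observe();show(o)
cv2.imwrite("pics/w6.png",r.get_image("wrist"))
s=r.get_image("scene")
cv2.imwrite("pics/s6z.png",cv2.resize(s[140:260,190:310],None,fx=5,fy=5,interpolation=cv2.INTER_CUBIC))
show(r.observe())
E
```

```text
t 7.17 pos [523.3 -38.6 -18. ] x [ 0.983 -0.182  0.   ] y [-0.182 -0.983  0.   ] z [ 0. -0. -1.] F [-0.8 -1.8  9.1] w 64.5 q6 [-0.13  0.65  2.05 -0.    0.45  1.62]
t 7.27 pos [523.4 -38.5 -17.9] x [ 0.983 -0.182  0.   ] y [-0.182 -0.983 -0.   ] z [ 0. -0. -1.] F [-1.6  2.2 13.1] w 63.9 q6 [-0.13  0.65  2.05  0.    0.45  1.62]
```

View pics/w6.png

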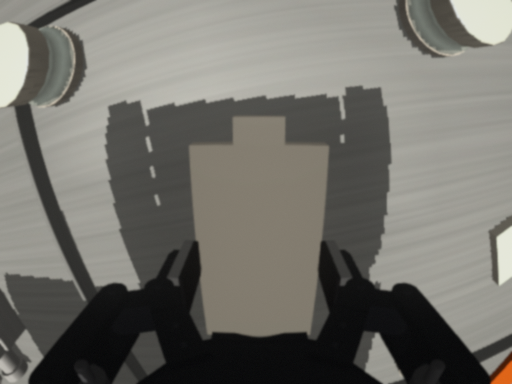

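View pics/s6z.png

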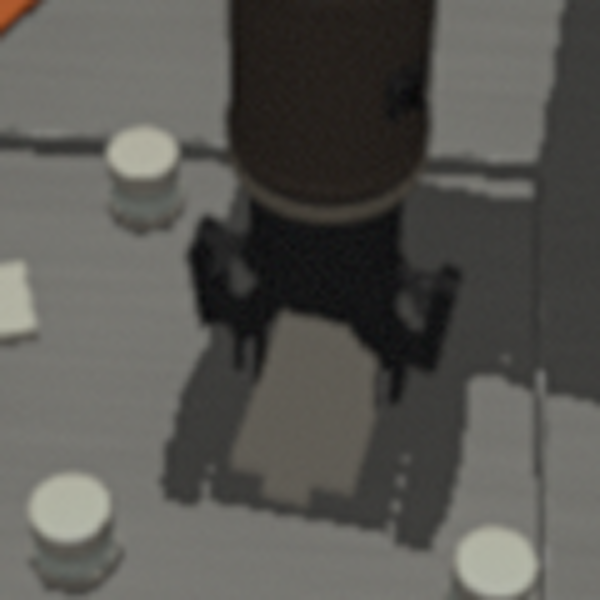

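Call:
step_arm:
  commands:
    - {"dx": 0, "dy": 0, "dz": -0.001, "rx": 0, "ry": 0, "rz": 0, "fingers": -0.5}
    - {"dx": 0, "dy": 0, "dz": -0.0015, "rx": 0, "ry": 0, "rz": 0, "fingers": -0.5}

```text
clock: 7.43
tool_pos: [0.5233, -0.0385, -0.0167]
orientation: [3.128, -0.287, 0.0]
ft_force: [0.4, -0.5, -0.7]
gripper_width: 0.0643
```

Call:
step_arm:
  commands:
    - {"dx": 0, "dy": 0, "dz": 0, "rx": 0, "ry": 0, "rz": 0, "fingers": -0.4}
    - {"dx": 0, "dy": 0, "dz": 0, "rx": 0, "ry": 0, "rz": 0, "fingers": -0.3}
    - {"dx": 0, "dy": 0, "dz": 0, "rx": 0, "ry": 0, "rz": 0, "fingers": -0.3}

```text
clock: 7.68
tool_pos: [0.5243, -0.0387, -0.0158]
orientation: [3.128, -0.287, 0.003]
ft_force: [-2.2, -1.0, 24.8]
gripper_width: 0.0555
```

The fingers slid over the plate's top (width 55 mm, 25 N upward), so the tips are still higher than thought. I'll open, go lower until the floor is felt, then back off and close.

Call:
step_arm:
  commands:
    - {"dx": 0, "dy": 0, "dz": -0.01, "rx": 0, "ry": 0, "rz": 0, "fingers": -0.72}
    - {"dx": 0, "dy": 0, "dz": -0.01, "rx": 0, "ry": 0, "rz": 0, "fingers": -0.75}
    - {"dx": 0, "dy": 0, "dz": -0.01, "rx": 0, "ry": 0, "rz": 0, "fingers": -0.75}
    - {"dx": 0, "dy": 0, "dz": -0.01, "rx": 0, "ry": 0, "rz": 0, "fingers": -0.75}

```text
clock: 8.02
tool_pos: [0.5232, -0.0384, -0.007]
orientation: [-3.128, 0.287, -0.0]
ft_force: [-0.7, -0.5, -0.0]
gripper_width: 0.0745
```

```bash
python3 - <<'E'
from h import *
from rig import r
o=r.observe();show(o)
m=r.camera_model("wrist");im=r.get_image("wrist");cv2.imwrite("pics/w7.png",im)
import pickle;pickle.dump(m,open("w7.pkl","wb"))
print("cam centre",-m["R"].T@m["t"])
E
```

```text
t 8.02 pos [523.2 -38.4  -7. ] x [ 0.983 -0.182  0.   ] y [-0.182 -0.983 -0.   ] z [ 0.  0. -1.] F [-0.7 -0.5 -0. ] w 74.5 q6 [-0.13  0.63  2.04  0.    0.47  1.62]
cam centre [ 0.60361637 -0.05265348  0.15973738]
```

View pics/w7.png

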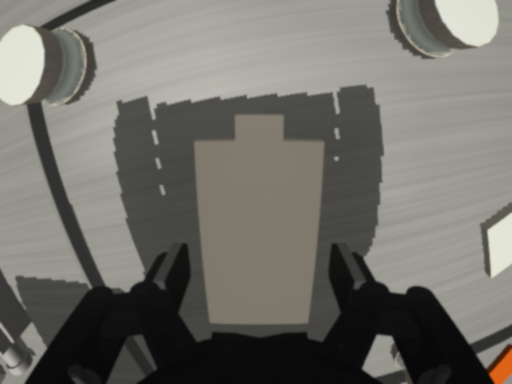

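The view shows the plate undisturbed (194..324 at row 141), centred and straddled. I'm descending again.

Call:
step_arm:
  commands:
    - {"dx": 0, "dy": 0, "dz": 0.004, "rx": 0, "ry": 0, "rz": 0, "fingers": -0.75}
    - {"dx": 0, "dy": 0, "dz": 0.008, "rx": 0, "ry": 0, "rz": 0, "fingers": -0.75}
    - {"dx": 0, "dy": 0, "dz": 0.011, "rx": 0, "ry": 0, "rz": 0, "fingers": -0.75}
    - {"dx": 0, "dy": 0, "dz": 0.013, "rx": 0, "ry": 0, "rz": 0, "fingers": -0.75}
    - {"dx": 0, "dy": 0, "dz": 0.014, "rx": 0, "ry": 0, "rz": 0, "fingers": -0.75}
    - {"dx": 0, "dy": 0, "dz": 0.014, "rx": 0, "ry": 0, "rz": 0, "fingers": -0.75}

```text
clock: 8.57
tool_pos: [0.5229, -0.0384, -0.0213]
orientation: [-3.128, 0.287, 0.001]
ft_force: [-0.4, -0.8, -0.2]
gripper_width: 0.0745
```

Call:
step_arm:
  commands:
    - {"dx": 0, "dy": 0, "dz": 0.001, "rx": 0, "ry": 0, "rz": 0, "fingers": -0.75}
    - {"dx": 0, "dy": 0, "dz": 0.002, "rx": 0, "ry": 0, "rz": 0, "fingers": -0.75}
    - {"dx": 0, "dy": 0, "dz": 0.002, "rx": 0, "ry": 0, "rz": 0, "fingers": -0.75}

```text
clock: 8.82
tool_pos: [0.5232, -0.0384, -0.023]
orientation: [-3.128, 0.287, -0.0]
ft_force: [-0.2, 0.0, 0.2]
gripper_width: 0.0749
```

Call:
step_arm:
  commands:
    - {"dx": 0, "dy": 0, "dz": 0.001, "rx": 0, "ry": 0, "rz": 0, "fingers": -0.75}
    - {"dx": 0, "dy": 0, "dz": 0.002, "rx": 0, "ry": 0, "rz": 0, "fingers": -0.75}
    - {"dx": 0, "dy": 0, "dz": 0.002, "rx": 0, "ry": 0, "rz": 0, "fingers": -0.75}

```text
clock: 9.07
tool_pos: [0.5232, -0.0384, -0.025]
orientation: [-3.128, 0.287, 0.0]
ft_force: [-0.7, -0.8, 0.4]
gripper_width: 0.0746
```

Call:
step_arm:
  commands:
    - {"dx": 0, "dy": 0, "dz": 0, "rx": 0, "ry": 0, "rz": 0, "fingers": -0.6}
    - {"dx": 0, "dy": 0, "dz": 0, "rx": 0, "ry": 0, "rz": 0, "fingers": -0.5}
    - {"dx": 0, "dy": 0, "dz": 0, "rx": 0, "ry": 0, "rz": 0, "fingers": -0.4}
    - {"dx": 0, "dy": 0, "dz": 0, "rx": 0, "ry": 0, "rz": 0, "fingers": -0.3}
    - {"dx": 0, "dy": 0, "dz": 0, "rx": 0, "ry": 0, "rz": 0, "fingers": -0.3}

```text
clock: 9.48
tool_pos: [0.5232, -0.0385, -0.0243]
orientation: [3.128, -0.288, 0.0]
ft_force: [-3.2, -0.0, 13.9]
gripper_width: 0.0637
```

Now the fingers stop at 64 mm though 55 is commanded, so they hold the plate, with the tips touching the floor lightly. I'll ease up, tighten and lift.

Call:
step_arm:
  commands:
    - {"dx": 0, "dy": 0, "dz": -0.001, "rx": 0, "ry": 0, "rz": 0, "fingers": -0.3}
    - {"dx": 0, "dy": 0, "dz": -0.001, "rx": 0, "ry": 0, "rz": 0, "fingers": 0.2}
    - {"dx": 0, "dy": 0, "dz": -0.001, "rx": 0, "ry": 0, "rz": 0, "fingers": 1}
    - {"dx": 0, "dy": 0, "dz": -0.001, "rx": 0, "ry": 0, "rz": 0, "fingers": 1}
    - {"dx": 0, "dy": 0, "dz": -0.001, "rx": 0, "ry": 0, "rz": 0, "fingers": 1}

```text
clock: 9.9
tool_pos: [0.5232, -0.0384, -0.024]
orientation: [-3.128, 0.287, 0.0]
ft_force: [-1.1, 0.6, -1.6]
gripper_width: 0.0638
```

Call:
step_arm:
  commands:
    - {"dx": 0, "dy": 0, "dz": -0.005, "rx": 0, "ry": 0, "rz": 0, "fingers": 1}
    - {"dx": 0, "dy": 0, "dz": -0.02, "rx": 0, "ry": 0, "rz": 0, "fingers": 1}
    - {"dx": 0, "dy": 0, "dz": -0.04, "rx": 0, "ry": 0, "rz": 0, "fingers": 1}
    - {"dx": 0, "dy": 0, "dz": -0.06, "rx": 0, "ry": 0, "rz": 0, "fingers": 1}
    - {"dx": 0, "dy": 0, "dz": -0.08, "rx": 0, "ry": 0, "rz": 0, "fingers": 1}
    - {"dx": 0, "dy": 0, "dz": -0.09, "rx": 0, "ry": 0, "rz": 0, "fingers": 1}
    - {"dx": 0, "dy": 0, "dz": -0.09, "rx": 0, "ry": 0, "rz": 0, "fingers": 1}

```text
clock: 10.48
tool_pos: [0.5246, -0.0386, 0.0682]
orientation: [3.128, -0.287, 0.006]
ft_force: [1.1, -0.1, -0.9]
gripper_width: 0.0637
```

```bash
python3 - <<'E'
from h import *
from rig import r
o=r.observe();show(o)
m=r.camera_model("wrist");im=r.get_image("wrist");cv2.imwrite("pics/w8.png",im)
s=r.get_image("scene")
cv2.imwrite("pics/s8z.png",cv2.resize(s[140:260,190:310],None,fx=5,fy=5,interpolation=cv2.INTER_CUBIC))
delta(o,[.543,.264,.065],5.4)
E
```

```text
t 10.48 pos [524.6 -38.6  68.2] x [ 0.983 -0.182  0.004] y [-0.182 -0.983 -0.   ] z [ 0.004 -0.    -1.   ] F [ 1.1 -0.1 -0.9] w 63.7 q6 [-0.13  0.5   2.01  0.    0.63  1.62]
shift mm [ -37.1 -300.9    3.1] turn [ 0.0003 -0.0036 -0.2774] dist 0.303
```

View pics/w8.png

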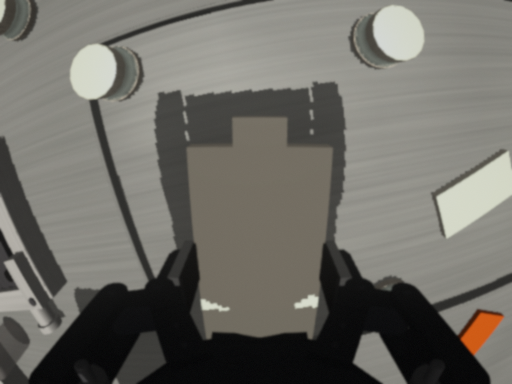

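View pics/s8z.png

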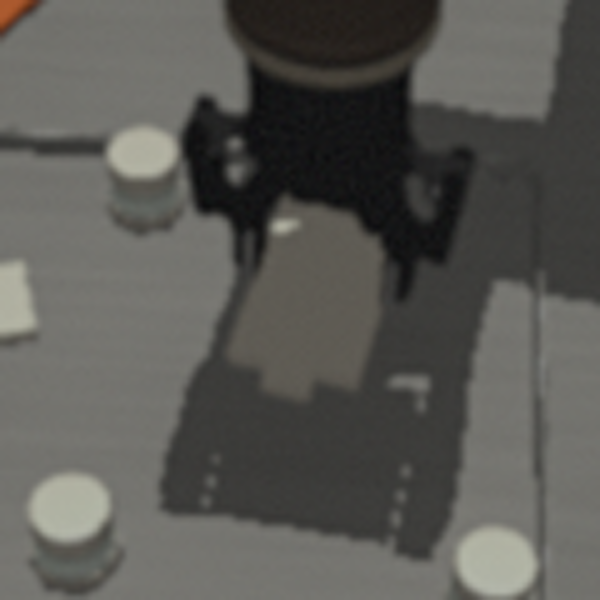

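The plate is held flat (scene (305,300) zoom, lifted off the pan). Moving it over the chamber.

Call:
step_arm:
  commands:
    - {"dx": -0.0037, "dy": -0.03, "dz": 0.0031, "rx": 0, "ry": 0, "rz": -0.028, "fingers": 1}
    - {"dx": -0.0074, "dy": -0.06, "dz": 0.0031, "rx": 0, "ry": 0, "rz": -0.055, "fingers": 1}
    - {"dx": -0.0111, "dy": -0.09, "dz": 0.0031, "rx": 0, "ry": 0, "rz": -0.083, "fingers": 1}
    - {"dx": -0.0148, "dy": -0.12, "dz": 0.0031, "rx": 0, "ry": 0, "rz": -0.111, "fingers": 1}
    - {"dx": -0.0185, "dy": -0.15, "dz": 0.0031, "rx": 0, "ry": 0, "rz": -0.139, "fingers": 1}
    - {"dx": -0.0222, "dy": -0.18, "dz": 0.0031, "rx": 0, "ry": 0, "rz": -0.166, "fingers": 1}
    - {"dx": -0.026, "dy": -0.21, "dz": 0.0031, "rx": 0, "ry": 0, "rz": -0.194, "fingers": 1}
    - {"dx": -0.0297, "dy": -0.24, "dz": 0.0031, "rx": 0, "ry": 0, "rz": -0.222, "fingers": 1}
    - {"dx": -0.0334, "dy": -0.27, "dz": 0.0031, "rx": 0, "ry": 0, "rz": -0.25, "fingers": 1}
    - {"dx": -0.0371, "dy": -0.3009, "dz": 0.0031, "rx": 0, "ry": 0, "rz": -0.277, "fingers": 1}
    - {"dx": -0.0371, "dy": -0.3009, "dz": 0.0031, "rx": 0, "ry": 0, "rz": -0.277, "fingers": 1}
    - {"dx": -0.0371, "dy": -0.3009, "dz": 0.0031, "rx": 0, "ry": 0, "rz": -0.277, "fingers": 1}

```text
clock: 11.58
tool_pos: [0.5406, 0.2654, 0.0612]
orientation: [3.137, 0.151, -0.003]
ft_force: [-0.1, -1.5, -1.2]
gripper_width: 0.0638
```

```bash
python3 - <<'E'
from h import *
from rig import r
import pickle
o=r.observe();show(o)
m=r.camera_model("wrist");im=r.get_image("wrist");cv2.imwrite("pics/w9.png",im);pickle.dump((o,m),open("w9.pkl","wb"))
s=r.get_image("scene");cv2.imwrite("pics/s9.png",s)
t=r.get_image("top");cv2.imwrite("pics/t9.png",t)
cv2.imwrite("pics/s9z.png",cv2.resize(s[150:270,320:440],None,fx=5,fy=5,interpolation=cv2.INTER_CUBIC))
cv2.imwrite("pics/t9z.png",cv2.resize(t[130:250,110:230],None,fx=5,fy=5,interpolation=cv2.INTER_CUBIC))
E
```

```text
t 11.58 pos [540.6 265.4  61.2] x [ 0.995  0.096 -0.002] y [ 0.096 -0.995  0.001] z [-0.002 -0.001 -1.   ] F [-0.1 -1.5 -1.2] w 63.8 q6 [0.41 0.59 1.83 0.   0.72 1.88]
```

View pics/w9.png

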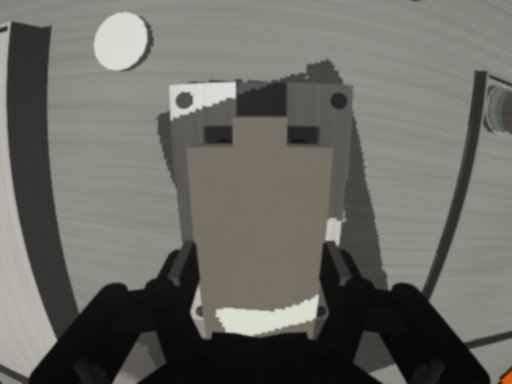

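View pics/s9z.png

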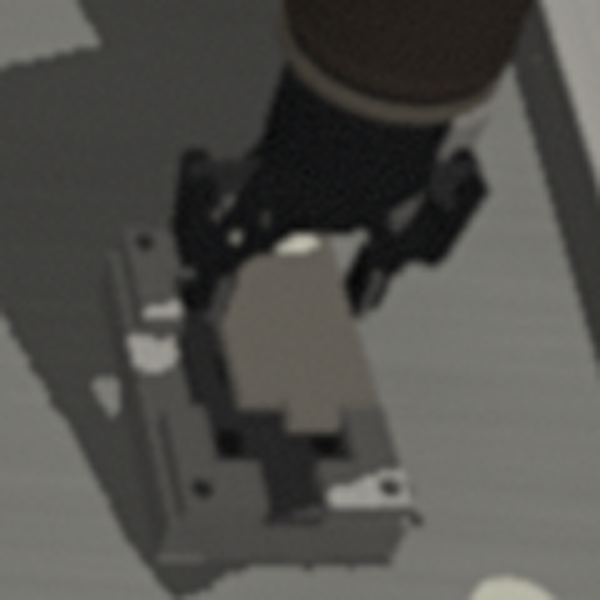

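View pics/t9z.png

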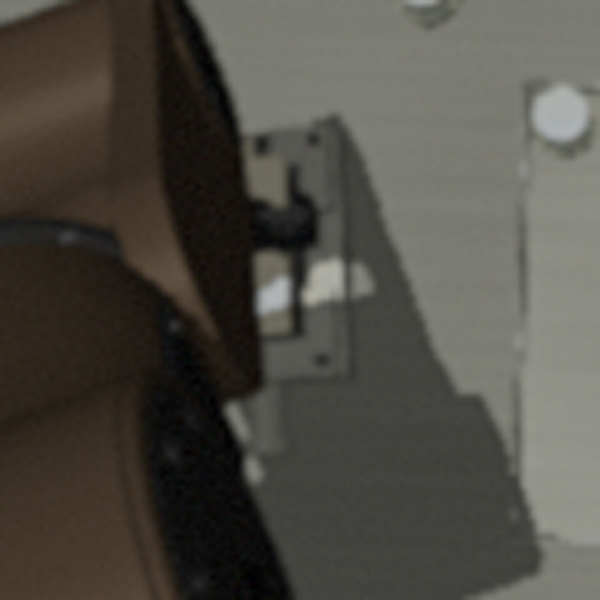

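The wrist view shows the plate above the recess: tongue edges (233..287, 117), the front screws at (184,100) and (339,101), and the slot edges at ~(237/287, 85–110).

```bash
python3 - <<'E'
from h import *
import pickle
o,m=pickle.load(open("w9.pkl","rb"))
tc=o["tool_pos"];R=Ro.from_rotvec(o["orientation"]).as_matrix()
S=ray(m,[(184,100),(339,101)],.051,True)
zt=tc[2]+.036
P=ray(m,[(188,147),(332,147),(233,117),(287.5,117)],zt,True)
im=cv2.imread("pics/w9.png")
print("S",S.round(4),np.linalg.norm(S[0]-S[1]));print("P",P.round(4),"w",np.linalg.norm(P[0]-P[1]),"tongue w",np.linalg.norm(P[2]-P[3]))
Q=(P-tc)@R; print("in tool: ",(Q*1000).round(1))
d=S[0]-S[1];a=np.degrees(np.arctan2(d[1],d[0]))-90
u=np.array([np.cos(np.radians(a)),np.sin(np.radians(a))])
for A in(a,5.4):
    u=np.array([np.cos(np.radians(A)),np.sin(np.radians(A))]);print("chamber from screws",A,S.mean(0)[:2]-.078*u)
d=P[0]-P[1];print("plate yaw",np.degrees(np.arctan2(d[1],d[0]))-90,"tool yaw",np.degrees(np.arctan2(R[1,0],R[0,0])))
cv2.imwrite("pics/w9z.png",cv2.resize(im[60:180,150:370],None,fx=3.6,fy=3.6,interpolation=cv2.INTER_CUBIC))
E
```

```text
S [[0.6156 0.3186 0.051 ]
 [0.6242 0.2263 0.051 ]] 0.09276661738033279
P [[0.5962 0.304  0.0972]
 [0.6026 0.239  0.0972]
 [0.6113 0.2846 0.0972]
 [0.6136 0.2609 0.0972]] w 0.06524286091763487 tongue w 0.023818087137507972
in tool:  [[ 59.  -33.  -36.1]
 [ 59.1  32.2 -36.1]
 [ 72.1 -12.2 -36.1]
 [ 72.2  11.6 -36.1]]
chamber from screws 5.295816093702797 [0.54224286 0.26524082]
chamber from screws 5.4 [0.54225608 0.2650996 ]
plate yaw 5.59526970471623 tool yaw 5.514964483039381
```

View pics/w9z.png

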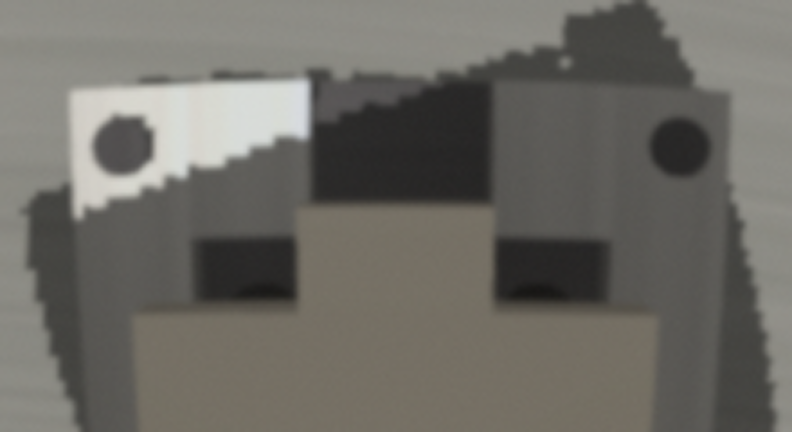

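```bash
python3 - <<'E'
from h import *
import pickle
from rig import r
o,m=pickle.load(open("w9.pkl","rb"))
g=lambda L:(np.array(L)+.5)/3.6+np.array([150,60])-.5
P=ray(m,g([(195,239),(608,239),(311,140),(491,140)]),.051,True)[:,:2]
u=np.array([np.cos(np.radians(5.4)),np.sin(np.radians(5.4))])
print(P.round(4),"recess w",np.linalg.norm(P[0]-P[1]),"slot w",np.linalg.norm(P[2]-P[3]),"c from recess",P[:2].mean(0)-.062*u)
v=np.array([-u[1],u[0]]);c=np.array([.5425,.265]);print("slot lateral",(P[2:].mean(0)-c)@v)
o=r.observe();show(o);delta(o,[.5435,.2648,.03],5.4)
E
```

```text
[[0.6006 0.3054]
 [0.6073 0.2368]
 [0.6185 0.2874]
 [0.6214 0.2582]] recess w 0.06888332796116638 slot w 0.029322139183742782 c from recess [0.5422401  0.26528758]
slot lateral 0.0004929319634990595
t 11.73 pos [540.8 263.2  61.9] x [ 0.996  0.093 -0.002] y [ 0.093 -0.996  0.001] z [-0.002 -0.001 -1.   ] F [-0.  -0.3 -1.3] w 63.8 q6 [ 0.4   0.59  1.83 -0.    0.72  1.88]
shift mm [ 2.9 -1.3 31.9] turn [ 0.0007  0.0019 -0.0011] dist 0.032
```

Call:
step_arm:
  commands:
    - {"dx": 0.0027, "dy": -0.0016, "dz": 0.008, "rx": 0, "ry": 0.002, "rz": -0.001, "fingers": 1}
    - {"dx": 0.0027, "dy": -0.0016, "dz": 0.018, "rx": 0, "ry": 0.002, "rz": -0.001, "fingers": 1}
    - {"dx": 0.0027, "dy": -0.0016, "dz": 0.028, "rx": 0, "ry": 0.002, "rz": -0.001, "fingers": 1}
    - {"dx": 0.0027, "dy": -0.0016, "dz": 0.032, "rx": 0, "ry": 0.002, "rz": -0.001, "fingers": 1}
    - {"dx": 0.0027, "dy": -0.0016, "dz": 0.032, "rx": 0, "ry": 0.002, "rz": -0.001, "fingers": 1}
    - {"dx": 0.0027, "dy": -0.0016, "dz": 0.032, "rx": 0, "ry": 0.002, "rz": -0.001, "fingers": 1}

```text
clock: 12.23
tool_pos: [0.5438, 0.2657, 0.0304]
orientation: [3.138, 0.148, 0.002]
ft_force: [-0.5, 0.3, -1.4]
gripper_width: 0.0639
```

```bash
python3 - <<'E'
from h import *
from rig import r
import pickle
o=r.observe();show(o)
m=r.camera_model("wrist");im=r.get_image("wrist");pickle.dump((o,m),open("w10.pkl","wb"));cv2.imwrite("pics/w10.png",im)
cv2.imwrite("pics/w10z.png",cv2.resize(im[60:200,150:370],None,fx=3.6,fy=3.6,interpolation=cv2.INTER_CUBIC))
o=r.observe();show(o)
E
```

```text
t 12.23 pos [543.8 265.7  30.4] x [0.996 0.094 0.001] y [ 0.094 -0.996  0.   ] z [ 0.001 -0.    -1.   ] F [-0.5  0.3 -1.4] w 63.9 q6 [ 0.4   0.64  1.84 -0.    0.66  1.88]
t 12.28 pos [544.1 265.9  30.9] x [0.996 0.095 0.002] y [ 0.095 -0.996  0.   ] z [ 0.002  0.    -1.   ] F [-0.2 -1.  -1.1] w 63.5 q6 [ 0.4   0.64  1.84 -0.    0.66  1.88]
```

View pics/w10z.png

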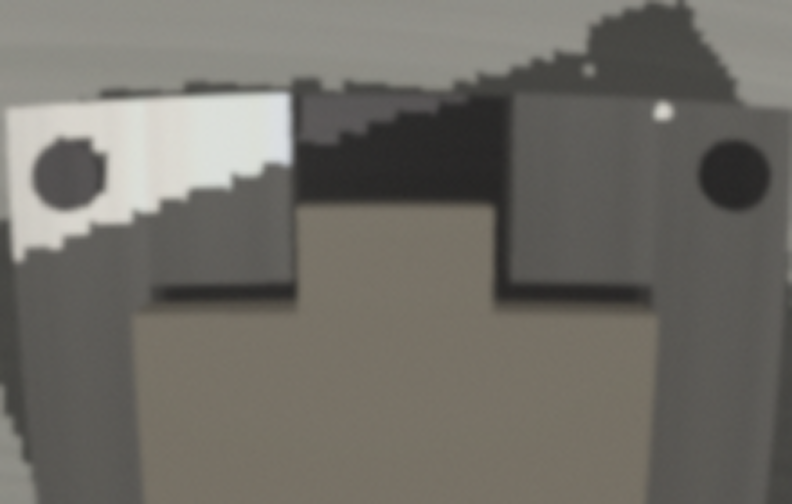

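The tongue (297..494, row 203) sits slightly left of the slot (293..510). I'll quantify that at the right heights.

```bash
python3 - <<'E'
from h import *
import pickle
from rig import r
o,m=pickle.load(open("w10.pkl","rb"));tc=o["tool_pos"]
g=lambda L:(np.array(L)+.5)/3.6+np.array([150,60])-.5
S=ray(m,g([(68,174),(734,175)]),.051,True)[:,:2]
C=ray(m,g([(152,283),(650,283),(293,180),(510,180)]),.051,True)[:,:2]
P=ray(m,g([(133,312),(658,312),(297,203),(494,203)]),tc[2]+.036,True)[:,:2]
u=np.array([np.cos(np.radians(5.4)),np.sin(np.radians(5.4))]);v=np.array([-u[1],u[0]])
for n,X,k in(("screws",S,.078),("recess",C[:2],.062),("plate front",P[:2],.060),("tongue",P[2:],.073)):
    c=X.mean(0)-k*u;d=X[0]-X[1];print(n,(c*1000).round(1),"w",(np.linalg.norm(d)*1000).round(1),"yaw",(np.degrees(np.arctan2(d[1],d[0]))-90).round(2))
print("slot lat vs tongue lat mm",(C[2:].mean(0)@v-P[2:].mean(0)@v)*1000)
E
```

```text
screws [542.4 265.4] w 92.7 yaw 5.46
recess [542.6 265.4] w 69.6 yaw 5.52
plate front [543.  266.3] w 66.2 yaw 5.49
tongue [543.2 266.3] w 23.9 yaw 5.49
slot lat vs tongue lat mm -0.8277448801801701
```

Call:
step_arm:
  commands:
    - {"dx": -0.001, "dy": 0.001, "dz": 0, "rx": 0, "ry": -0.001, "rz": 0, "fingers": 1}
    - {"dx": -0.001, "dy": 0.001, "dz": 0.002, "rx": 0, "ry": -0.001, "rz": 0, "fingers": 1}
    - {"dx": -0.001, "dy": 0.001, "dz": 0.004, "rx": 0, "ry": -0.001, "rz": 0, "fingers": 1}
    - {"dx": -0.001, "dy": 0.001, "dz": 0.006, "rx": 0, "ry": -0.001, "rz": 0, "fingers": 1}
    - {"dx": -0.001, "dy": 0.001, "dz": 0.008, "rx": 0, "ry": -0.001, "rz": 0, "fingers": 1}
    - {"dx": -0.001, "dy": 0.001, "dz": 0.008, "rx": 0, "ry": -0.001, "rz": 0, "fingers": 1}
    - {"dx": -0.001, "dy": 0.001, "dz": 0.008, "rx": 0, "ry": -0.001, "rz": 0, "fingers": 1}

```text
clock: 12.87
tool_pos: [0.5431, 0.2649, 0.0228]
orientation: [3.138, 0.149, 0.001]
ft_force: [-1.2, -0.2, -2.2]
gripper_width: 0.0636
```

Call:
step_arm:
  commands:
    - {"dx": 0, "dy": 0, "dz": 0.0005, "rx": 0, "ry": 0, "rz": 0, "fingers": 1}
    - {"dx": 0, "dy": 0, "dz": 0.001, "rx": 0, "ry": 0, "rz": 0, "fingers": 1}
    - {"dx": 0, "dy": 0, "dz": 0.001, "rx": 0, "ry": 0, "rz": 0, "fingers": 1}

```text
clock: 13.12
tool_pos: [0.5432, 0.265, 0.022]
orientation: [-3.138, -0.149, -0.002]
ft_force: [-0.7, 0.2, -0.7]
gripper_width: 0.0639
```

Call:
step_arm:
  commands:
    - {"dx": 0, "dy": 0, "dz": 0.0005, "rx": 0, "ry": 0, "rz": 0, "fingers": 1}
    - {"dx": 0, "dy": 0, "dz": 0.001, "rx": 0, "ry": 0, "rz": 0, "fingers": 1}
    - {"dx": 0, "dy": 0, "dz": 0.001, "rx": 0, "ry": 0, "rz": 0, "fingers": 1}

```text
clock: 13.37
tool_pos: [0.5432, 0.2649, 0.0209]
orientation: [-3.138, -0.149, -0.001]
ft_force: [-1.0, -0.2, -1.7]
gripper_width: 0.0638
```

Call:
step_arm:
  commands:
    - {"dx": 0, "dy": 0, "dz": 0.0005, "rx": 0, "ry": 0, "rz": 0, "fingers": 1}
    - {"dx": 0, "dy": 0, "dz": 0.001, "rx": 0, "ry": 0, "rz": 0, "fingers": 1}
    - {"dx": 0, "dy": 0, "dz": 0.001, "rx": 0, "ry": 0, "rz": 0, "fingers": 1}

```text
clock: 13.62
tool_pos: [0.5432, 0.265, 0.0205]
orientation: [-3.138, -0.149, -0.002]
ft_force: [-2.3, -1.3, 7.7]
gripper_width: 0.0639
```

```bash
python3 - <<'E'
from h import *
from rig import r
import pickle
o=r.observe()
m=r.camera_model("wrist");im=r.get_image("wrist");pickle.dump((o,m),open("w11.pkl","wb"))
cv2.imwrite("pics/w11z.png",cv2.resize(im[60:200,150:370],None,fx=3.6,fy=3.6,interpolation=cv2.INTER_CUBIC))
s=r.get_image("scene")
cv2.imwrite("pics/s11z.png",cv2.resize(s[150:270,320:440],None,fx=5,fy=5,interpolation=cv2.INTER_CUBIC))
o=r.observe();show(o)
E
```

```text
t 13.72 pos [543.3 265.   20.5] x [0.996 0.095 0.001] y [ 0.095 -0.996 -0.   ] z [ 0.001  0.    -1.   ] F [-2.7  0.3  8.8] w 63.9 q6 [ 0.4   0.65  1.85 -0.    0.64  1.88]
```

View pics/w11z.png

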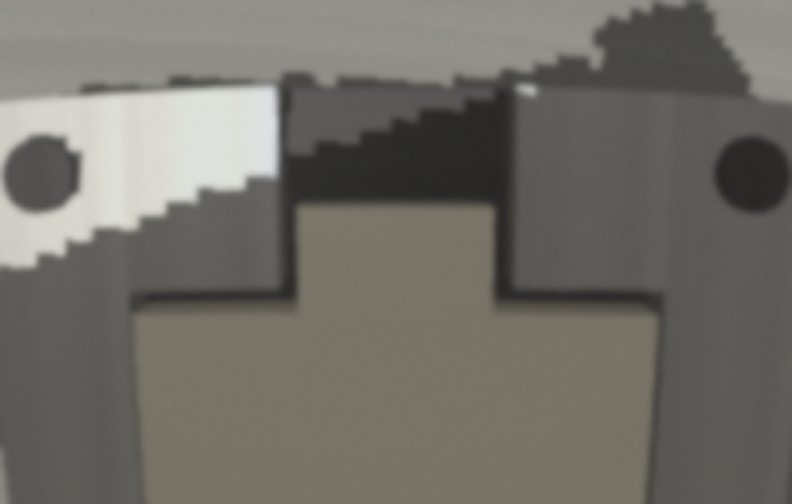

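View pics/s11z.png

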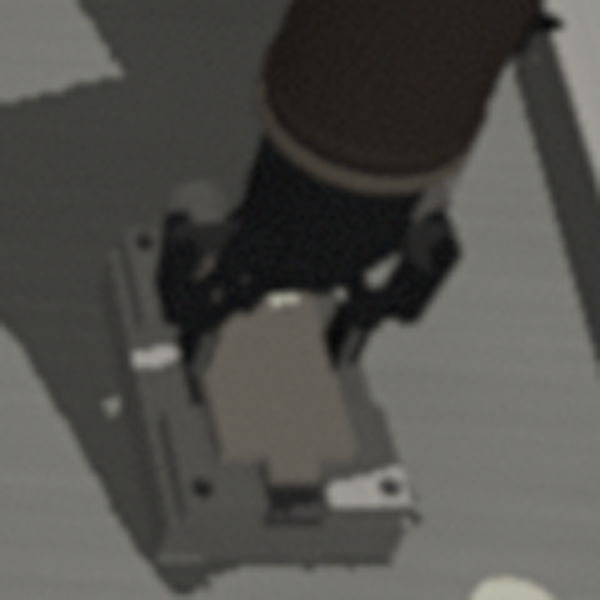

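The tongue (297..494) is centred in the slot (288..510), the plate is inside the recess, and about 8 N is felt from the pads. Releasing.

Call:
step_arm:
  commands:
    - {"dx": 0, "dy": 0, "dz": 0, "rx": 0, "ry": 0, "rz": 0, "fingers": -0.6}
    - {"dx": 0, "dy": 0, "dz": 0, "rx": 0, "ry": 0, "rz": 0, "fingers": -0.75}
    - {"dx": 0, "dy": 0, "dz": 0, "rx": 0, "ry": 0, "rz": 0, "fingers": -0.75}
    - {"dx": 0, "dy": 0, "dz": 0, "rx": 0, "ry": 0, "rz": 0, "fingers": -0.75}
    - {"dx": 0, "dy": 0, "dz": 0, "rx": 0, "ry": 0, "rz": 0, "fingers": -0.75}
    - {"dx": 0, "dy": 0, "dz": -0.005, "rx": 0, "ry": 0, "rz": 0, "fingers": -0.75}
    - {"dx": 0, "dy": 0, "dz": -0.02, "rx": 0, "ry": 0, "rz": 0, "fingers": -0.75}
    - {"dx": 0, "dy": 0, "dz": -0.05, "rx": 0, "ry": 0, "rz": 0, "fingers": -0.75}
    - {"dx": 0, "dy": 0, "dz": -0.07, "rx": 0, "ry": 0, "rz": 0, "fingers": -0.5}
    - {"dx": 0, "dy": 0, "dz": -0.09, "rx": 0, "ry": 0, "rz": 0, "fingers": 1}
    - {"dx": 0, "dy": 0, "dz": -0.1, "rx": 0, "ry": 0, "rz": 0, "fingers": 1}
    - {"dx": 0, "dy": 0, "dz": -0.1, "rx": 0, "ry": 0, "rz": 0, "fingers": 1}
    - {"dx": 0, "dy": 0, "dz": -0.1, "rx": 0, "ry": 0, "rz": 0, "fingers": 1}

```text
clock: 14.8
tool_pos: [0.5432, 0.265, 0.12]
orientation: [-3.138, -0.149, -0.003]
ft_force: [-0.5, -0.0, -0.8]
gripper_width: 0.0159
```

```bash
python3 - <<'E'
from h import *
from rig import r
import pickle
o=r.observe();show(o)
m=r.camera_model("wrist");im=r.get_image("wrist");pickle.dump((o,m),open("w12.pkl","wb"));cv2.imwrite("pics/w12.png",im)
s=r.get_image("scene")
cv2.imwrite("pics/s12z.png",cv2.resize(s[160:280,320:440],None,fx=5,fy=5,interpolation=cv2.INTER_CUBIC))
E
```

```text
t 14.8 pos [543.2 265.  120. ] x [0.996 0.095 0.002] y [ 0.095 -0.996 -0.   ] z [ 0.002  0.    -1.   ] F [-0.5 -0.  -0.8] w 15.9 q6 [ 0.4   0.51  1.79 -0.    0.84  1.88]
```

View pics/w12.png

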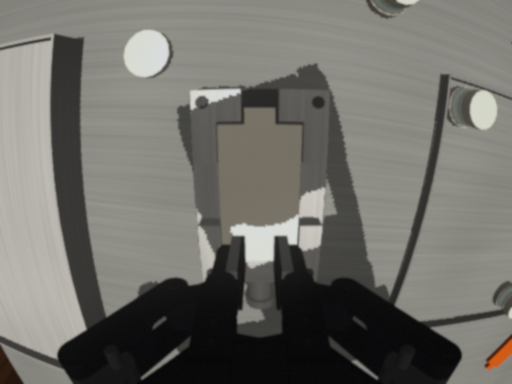

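View pics/s12z.png

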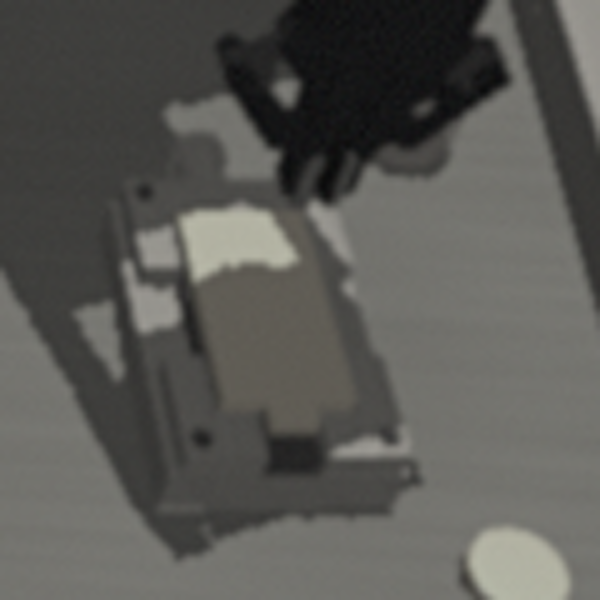

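The plate rests in the recess, tongue in the slot, still proud. Working out the corner press positions for the shut fingers.

```bash
cat >> h.py <<'E'
U=np.array([np.cos(np.radians(5.45)),np.sin(np.radians(5.45))]);V=np.array([-U[1],U[0]]);CH=np.array([.5425,.2654])
def corner(o,x,y,z):
    p=CH+x*U+y*V; delta(o,[p[0],p[1],z],5.45)
E
python3 - <<'E'
from h import *
from rig import r
o=r.observe();show(o)
for x,y in((.044,.017),(.044,-.017),(-.044,-.017),(-.044,.017)): corner(o,x,y,.06)
E
```

```text
t 14.9 pos [542.4 264.6 118.8] x [ 0.996  0.095 -0.001] y [ 0.095 -0.996  0.001] z [-0.001 -0.001 -1.   ] F [-0.   0.7  0.2] w 1.1 q6 [ 0.4   0.52  1.79 -0.    0.84  1.88]
shift mm [ 44.2 -17.8  58.8] turn [ 0.0005  0.0006 -0.0003] dist 0.076
shift mm [44.2 16.2 58.8] turn [ 0.0005  0.0006 -0.0003] dist 0.075
shift mm [-43.8  16.2  58.8] turn [ 0.0005  0.0006 -0.0003] dist 0.075
shift mm [-43.8 -17.8  58.8] turn [ 0.0005  0.0006 -0.0003] dist 0.075
```

Call:
step_arm:
  commands:
    - {"dx": 0.03, "dy": -0.012, "dz": 0.02, "rx": 0, "ry": 0, "rz": 0, "fingers": 1}
    - {"dx": 0.0435, "dy": -0.0175, "dz": 0.045, "rx": 0, "ry": 0, "rz": 0, "fingers": 1}
    - {"dx": 0.0435, "dy": -0.0175, "dz": 0.06, "rx": 0, "ry": 0, "rz": 0, "fingers": 1}
    - {"dx": 0.0435, "dy": -0.0175, "dz": 0.065, "rx": 0, "ry": 0, "rz": 0, "fingers": 1}
    - {"dx": 0.0435, "dy": -0.0175, "dz": 0.067, "rx": 0, "ry": 0, "rz": 0, "fingers": 1}
    - {"dx": 0.0435, "dy": -0.0175, "dz": 0.067, "rx": 0, "ry": 0, "rz": 0, "fingers": 1}
    - {"dx": 0.0435, "dy": -0.0175, "dz": 0.067, "rx": 0, "ry": 0, "rz": 0, "fingers": 1}

```text
clock: 15.48
tool_pos: [0.5848, 0.2864, 0.0536]
orientation: [-3.138, -0.149, -0.002]
ft_force: [0.3, 1.0, -0.2]
gripper_width: -0.0002
```

```bash
python3 - <<'E'
from h import *
from rig import r
o=r.observe();show(o)
p=(o["tool_pos"][:2]-CH);print("in chamber",p@U,p@V)
im=r.get_image("wrist");cv2.imwrite("pics/w13.png",im)
s=r.get_image("scene")
cv2.imwrite("pics/s13z.png",cv2.resize(s[160:280,320:440],None,fx=5,fy=5,interpolation=cv2.INTER_CUBIC))
E
```

```text
t 15.48 pos [584.8 286.4  53.6] x [0.996 0.095 0.001] y [ 0.095 -0.996 -0.   ] z [ 0.001  0.    -1.   ] F [ 0.3  1.  -0.2] w -0.2 q6 [ 0.41  0.65  1.72 -0.    0.77  1.89]
in chamber 0.044067372702200375 0.016898521059467448
```

View pics/w13.png

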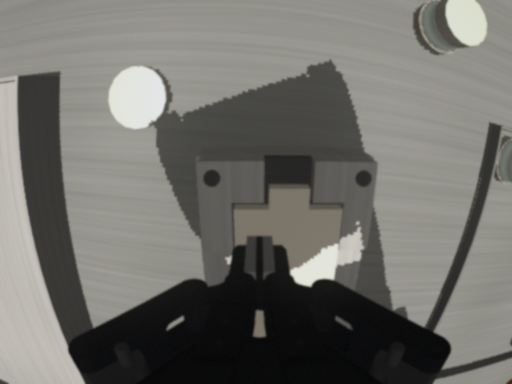

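View pics/s13z.png

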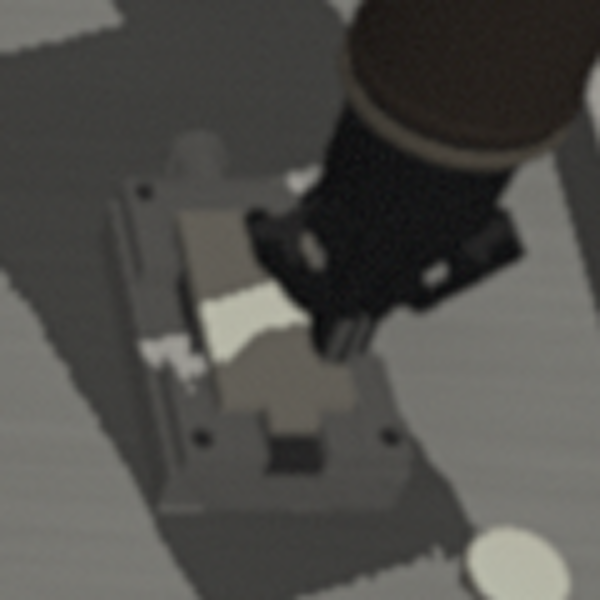

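The shut fingertips hover over the tongue-end, +y corner (scene zoom ~(340,355)). Creeping down.

Call:
step_arm:
  commands:
    - {"dx": 0, "dy": 0, "dz": 0.002, "rx": 0, "ry": 0, "rz": 0, "fingers": 1}
    - {"dx": 0, "dy": 0, "dz": 0.004, "rx": 0, "ry": 0, "rz": 0, "fingers": 1}
    - {"dx": 0, "dy": 0, "dz": 0.005, "rx": 0, "ry": 0, "rz": 0, "fingers": 1}
    - {"dx": 0, "dy": 0, "dz": 0.005, "rx": 0, "ry": 0, "rz": 0, "fingers": 1}

```text
clock: 15.92
tool_pos: [0.5847, 0.2864, 0.0479]
orientation: [3.138, 0.149, 0.001]
ft_force: [0.4, 0.6, -0.1]
gripper_width: -0.0001
```

Call:
step_arm:
  commands:
    - {"dx": 0, "dy": 0, "dz": 0.001, "rx": 0, "ry": 0, "rz": 0, "fingers": 1}
    - {"dx": 0, "dy": 0, "dz": 0.002, "rx": 0, "ry": 0, "rz": 0, "fingers": 1}
    - {"dx": 0, "dy": 0, "dz": 0.002, "rx": 0, "ry": 0, "rz": 0, "fingers": 1}

```text
clock: 16.17
tool_pos: [0.5847, 0.2864, 0.0458]
orientation: [3.138, 0.149, 0.001]
ft_force: [-0.4, -1.8, 0.7]
gripper_width: -0.0001
```

Call:
step_arm:
  commands:
    - {"dx": 0, "dy": 0, "dz": 0.001, "rx": 0, "ry": 0, "rz": 0, "fingers": 1}
    - {"dx": 0, "dy": 0, "dz": 0.0015, "rx": 0, "ry": 0, "rz": 0, "fingers": 1}
    - {"dx": 0, "dy": 0, "dz": 0.0015, "rx": 0, "ry": 0, "rz": 0, "fingers": 1}

```text
clock: 16.42
tool_pos: [0.5847, 0.2864, 0.0444]
orientation: [3.138, 0.149, 0.001]
ft_force: [-0.3, -0.7, -0.2]
gripper_width: -0.0
```

Call:
step_arm:
  commands:
    - {"dx": 0, "dy": 0, "dz": 0.001, "rx": 0, "ry": 0, "rz": 0, "fingers": 1}
    - {"dx": 0, "dy": 0, "dz": 0.0015, "rx": 0, "ry": 0, "rz": 0, "fingers": 1}
    - {"dx": 0, "dy": 0, "dz": 0.0015, "rx": 0, "ry": 0, "rz": 0, "fingers": 1}

```text
clock: 16.67
tool_pos: [0.5848, 0.2865, 0.0429]
orientation: [-3.138, -0.149, -0.001]
ft_force: [0.2, 0.2, 0.0]
gripper_width: 0.0002
```

Call:
step_arm:
  commands:
    - {"dx": 0, "dy": 0, "dz": 0.001, "rx": 0, "ry": 0, "rz": 0, "fingers": 1}
    - {"dx": 0, "dy": 0, "dz": 0.0015, "rx": 0, "ry": 0, "rz": 0, "fingers": 1}
    - {"dx": 0, "dy": 0, "dz": 0.0015, "rx": 0, "ry": 0, "rz": 0, "fingers": 1}

```text
clock: 16.92
tool_pos: [0.5847, 0.2864, 0.0414]
orientation: [3.138, 0.149, 0.001]
ft_force: [-0.4, 0.1, -0.9]
gripper_width: -0.0002
```

Call:
step_arm:
  commands:
    - {"dx": 0, "dy": 0, "dz": 0.001, "rx": 0, "ry": 0, "rz": 0, "fingers": 1}
    - {"dx": 0, "dy": 0, "dz": 0.0015, "rx": 0, "ry": 0, "rz": 0, "fingers": 1}
    - {"dx": 0, "dy": 0, "dz": 0.0015, "rx": 0, "ry": 0, "rz": 0, "fingers": 1}

```text
clock: 17.17
tool_pos: [0.5848, 0.2864, 0.0399]
orientation: [3.138, 0.149, 0.001]
ft_force: [0.6, -0.3, -0.1]
gripper_width: 0.0
```

Call:
step_arm:
  commands:
    - {"dx": 0, "dy": 0, "dz": 0.001, "rx": 0, "ry": 0, "rz": 0, "fingers": 1}
    - {"dx": 0, "dy": 0, "dz": 0.0015, "rx": 0, "ry": 0, "rz": 0, "fingers": 1}
    - {"dx": 0, "dy": 0, "dz": 0.0015, "rx": 0, "ry": 0, "rz": 0, "fingers": 1}

```text
clock: 17.42
tool_pos: [0.5848, 0.2864, 0.0384]
orientation: [3.138, 0.149, 0.001]
ft_force: [-0.3, -0.6, 0.3]
gripper_width: 0.0001
```

Call:
step_arm:
  commands:
    - {"dx": 0, "dy": 0, "dz": 0.001, "rx": 0, "ry": 0, "rz": 0, "fingers": 1}
    - {"dx": 0, "dy": 0, "dz": 0.0015, "rx": 0, "ry": 0, "rz": 0, "fingers": 1}
    - {"dx": 0, "dy": 0, "dz": 0.0015, "rx": 0, "ry": 0, "rz": 0, "fingers": 1}

```text
clock: 17.67
tool_pos: [0.5848, 0.2864, 0.0369]
orientation: [3.138, 0.149, 0.001]
ft_force: [1.6, 0.7, 0.2]
gripper_width: 0.0002
```

Call:
step_arm:
  commands:
    - {"dx": 0, "dy": 0, "dz": 0.001, "rx": 0, "ry": 0, "rz": 0, "fingers": 1}
    - {"dx": 0, "dy": 0, "dz": 0.0015, "rx": 0, "ry": 0, "rz": 0, "fingers": 1}
    - {"dx": 0, "dy": 0, "dz": 0.0015, "rx": 0, "ry": 0, "rz": 0, "fingers": 1}

```text
clock: 17.92
tool_pos: [0.5848, 0.2864, 0.0354]
orientation: [-3.138, -0.149, -0.001]
ft_force: [1.0, -0.2, 1.0]
gripper_width: 0.0001
```

Call:
step_arm:
  commands:
    - {"dx": 0, "dy": 0, "dz": 0.001, "rx": 0, "ry": 0, "rz": 0, "fingers": 1}
    - {"dx": 0, "dy": 0, "dz": 0.0015, "rx": 0, "ry": 0, "rz": 0, "fingers": 1}
    - {"dx": 0, "dy": 0, "dz": 0.0015, "rx": 0, "ry": 0, "rz": 0, "fingers": 1}

```text
clock: 18.17
tool_pos: [0.5848, 0.2864, 0.0339]
orientation: [-3.138, -0.149, -0.001]
ft_force: [-1.5, 0.1, 0.6]
gripper_width: 0.0002
```

```bash
python3 - <<'E'
from h import *
from rig import r
o=r.observe();show(o)
s=r.get_image("scene")
cv2.imwrite("pics/s14z.png",cv2.resize(s[170:270,330:430],None,fx=6,fy=6,interpolation=cv2.INTER_CUBIC))
E
```

```text
t 18.17 pos [584.8 286.4  33.9] x [0.996 0.095 0.001] y [ 0.095 -0.996  0.   ] z [ 0.001  0.    -1.   ] F [-1.5  0.1  0.6] w 0.2 q6 [ 0.41  0.68  1.73 -0.    0.73  1.89]
```

View pics/s14z.png

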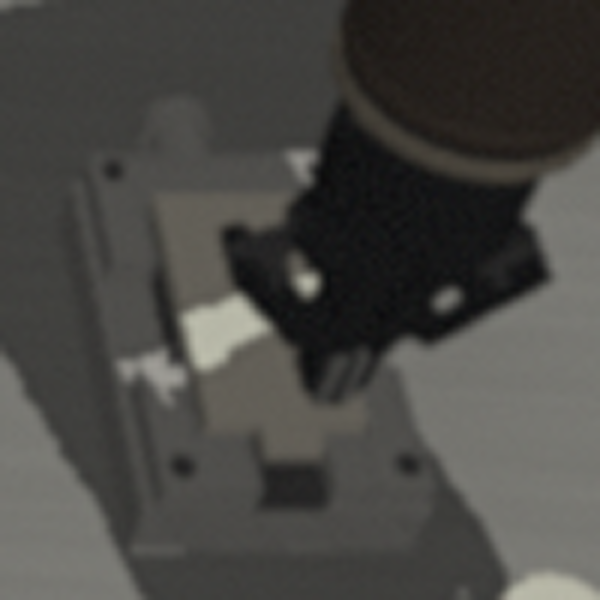

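The tips (330,398) are near but not yet on the plate corner (365,430).

Call:
step_arm:
  commands:
    - {"dx": 0, "dy": 0, "dz": 0.001, "rx": 0, "ry": 0, "rz": 0, "fingers": 1}
    - {"dx": 0, "dy": 0, "dz": 0.002, "rx": 0, "ry": 0, "rz": 0, "fingers": 1}
    - {"dx": 0, "dy": 0, "dz": 0.002, "rx": 0, "ry": 0, "rz": 0, "fingers": 1}

```text
clock: 18.47
tool_pos: [0.5851, 0.2866, 0.0323]
orientation: [-3.138, -0.149, -0.002]
ft_force: [-0.5, 0.9, 3.8]
gripper_width: 0.0
```

Call:
step_arm:
  commands:
    - {"dx": 0, "dy": 0, "dz": 0.001, "rx": 0, "ry": 0, "rz": 0, "fingers": 1}
    - {"dx": 0, "dy": 0, "dz": 0.0015, "rx": 0, "ry": 0, "rz": 0, "fingers": 1}
    - {"dx": 0, "dy": 0, "dz": 0.0015, "rx": 0, "ry": 0, "rz": 0, "fingers": 1}

```text
clock: 18.72
tool_pos: [0.5851, 0.2868, 0.0311]
orientation: [-3.138, -0.149, -0.003]
ft_force: [-1.6, 1.3, 8.9]
gripper_width: -0.0
```

Call:
step_arm:
  commands:
    - {"dx": 0, "dy": 0, "dz": 0.001, "rx": 0, "ry": 0, "rz": 0, "fingers": 1}
    - {"dx": 0, "dy": 0, "dz": 0.0015, "rx": 0, "ry": 0, "rz": 0, "fingers": 1}
    - {"dx": 0, "dy": 0, "dz": 0.0015, "rx": 0, "ry": 0, "rz": 0, "fingers": 1}

```text
clock: 18.97
tool_pos: [0.5852, 0.287, 0.0299]
orientation: [-3.137, -0.149, -0.003]
ft_force: [-3.5, 1.7, 11.1]
gripper_width: 0.0003
```

Contact at TCP z ≈ 32.5 mm; the pad is yielding at 9–11 N. Continuing until it firms up.

Call:
step_arm:
  commands:
    - {"dx": 0, "dy": 0, "dz": 0.001, "rx": 0, "ry": 0, "rz": 0, "fingers": 1}
    - {"dx": 0, "dy": 0, "dz": 0.001, "rx": 0, "ry": 0, "rz": 0, "fingers": 1}
    - {"dx": 0, "dy": 0, "dz": 0.001, "rx": 0, "ry": 0, "rz": 0, "fingers": 1}

```text
clock: 19.22
tool_pos: [0.5853, 0.2871, 0.0291]
orientation: [-3.137, -0.149, -0.004]
ft_force: [-4.4, 3.2, 15.0]
gripper_width: -0.0002
```

Call:
step_arm:
  commands:
    - {"dx": 0, "dy": 0, "dz": 0.001, "rx": 0, "ry": 0, "rz": 0, "fingers": 1}
    - {"dx": 0, "dy": 0, "dz": 0.001, "rx": 0, "ry": 0, "rz": 0, "fingers": 1}
    - {"dx": 0, "dy": 0, "dz": 0.001, "rx": 0, "ry": 0, "rz": 0, "fingers": 1}

```text
clock: 19.47
tool_pos: [0.5854, 0.2869, 0.0285]
orientation: [-3.137, -0.149, -0.004]
ft_force: [-4.8, -0.0, 21.4]
gripper_width: 0.0005
```

Call:
step_arm:
  commands:
    - {"dx": 0, "dy": 0, "dz": 0.001, "rx": 0, "ry": 0, "rz": 0, "fingers": 1}
    - {"dx": 0, "dy": 0, "dz": 0.001, "rx": 0, "ry": 0, "rz": 0, "fingers": 1}
    - {"dx": 0, "dy": 0, "dz": 0.001, "rx": 0, "ry": 0, "rz": 0, "fingers": 1}

```text
clock: 19.72
tool_pos: [0.5854, 0.2869, 0.0282]
orientation: [-3.137, -0.149, -0.004]
ft_force: [-7.6, -1.8, 32.4]
gripper_width: -0.0001
```

That corner is home (stiff at TCP z ≈ 28.2, 32 N). Next is the tongue-end, −y corner.

Call:
step_arm:
  commands:
    - {"dx": 0, "dy": 0, "dz": -0.005, "rx": 0, "ry": 0, "rz": 0, "fingers": 1}
    - {"dx": 0, "dy": 0, "dz": -0.014, "rx": 0, "ry": 0, "rz": 0, "fingers": 1}
    - {"dx": 0, "dy": 0.017, "dz": -0.014, "rx": 0, "ry": 0, "rz": 0, "fingers": 1}
    - {"dx": 0, "dy": 0.034, "dz": -0.014, "rx": 0, "ry": 0, "rz": 0, "fingers": 1}
    - {"dx": 0, "dy": 0.034, "dz": -0.012, "rx": 0, "ry": 0, "rz": 0, "fingers": 1}
    - {"dx": 0, "dy": 0.034, "dz": -0.009, "rx": 0, "ry": 0, "rz": 0, "fingers": 1}
    - {"dx": 0, "dy": 0.034, "dz": -0.008, "rx": 0, "ry": 0, "rz": 0, "fingers": 1}
    - {"dx": 0, "dy": 0.034, "dz": -0.008, "rx": 0, "ry": 0, "rz": 0, "fingers": 1}

```text
clock: 20.38
tool_pos: [0.5879, 0.253, 0.0337]
orientation: [-3.138, -0.149, -0.001]
ft_force: [-0.5, -0.8, -0.2]
gripper_width: 0.0003
```

Call:
step_arm:
  commands:
    - {"dx": 0, "dy": 0, "dz": 0.001, "rx": 0, "ry": 0, "rz": 0, "fingers": 1}
    - {"dx": 0, "dy": 0, "dz": 0.002, "rx": 0, "ry": 0, "rz": 0, "fingers": 1}
    - {"dx": 0, "dy": 0, "dz": 0.002, "rx": 0, "ry": 0, "rz": 0, "fingers": 1}

```text
clock: 20.63
tool_pos: [0.5879, 0.253, 0.0318]
orientation: [3.138, 0.15, 0.001]
ft_force: [-0.9, 0.4, -0.0]
gripper_width: -0.0001
```

Call:
step_arm:
  commands:
    - {"dx": 0, "dy": 0, "dz": 0.001, "rx": 0, "ry": 0, "rz": 0, "fingers": 1}
    - {"dx": 0, "dy": 0, "dz": 0.0015, "rx": 0, "ry": 0, "rz": 0, "fingers": 1}
    - {"dx": 0, "dy": 0, "dz": 0.0015, "rx": 0, "ry": 0, "rz": 0, "fingers": 1}

```text
clock: 20.88
tool_pos: [0.5881, 0.2527, 0.0305]
orientation: [-3.138, -0.149, -0.002]
ft_force: [-0.4, -0.2, 2.4]
gripper_width: 0.0
```

Call:
step_arm:
  commands:
    - {"dx": 0, "dy": 0, "dz": 0.001, "rx": 0, "ry": 0, "rz": 0, "fingers": 1}
    - {"dx": 0, "dy": 0, "dz": 0.0015, "rx": 0, "ry": 0, "rz": 0, "fingers": 1}
    - {"dx": 0, "dy": 0, "dz": 0.0015, "rx": 0, "ry": 0, "rz": 0, "fingers": 1}

```text
clock: 21.13
tool_pos: [0.5883, 0.2526, 0.0295]
orientation: [-3.138, -0.149, -0.002]
ft_force: [-0.2, -1.0, 8.1]
gripper_width: 0.0002
```

Call:
step_arm:
  commands:
    - {"dx": 0, "dy": 0, "dz": 0.001, "rx": 0, "ry": 0, "rz": 0, "fingers": 1}
    - {"dx": 0, "dy": 0, "dz": 0.0015, "rx": 0, "ry": 0, "rz": 0, "fingers": 1}
    - {"dx": 0, "dy": 0, "dz": 0.0015, "rx": 0, "ry": 0, "rz": 0, "fingers": 1}

```text
clock: 21.38
tool_pos: [0.5884, 0.2525, 0.0285]
orientation: [-3.138, -0.149, -0.003]
ft_force: [-3.2, -3.3, 16.0]
gripper_width: 0.0
```

Call:
step_arm:
  commands:
    - {"dx": 0, "dy": 0, "dz": 0.001, "rx": 0, "ry": 0, "rz": 0, "fingers": 1}
    - {"dx": 0, "dy": 0, "dz": 0.001, "rx": 0, "ry": 0, "rz": 0, "fingers": 1}
    - {"dx": 0, "dy": 0, "dz": 0.001, "rx": 0, "ry": 0, "rz": 0, "fingers": 1}

```text
clock: 21.63
tool_pos: [0.5885, 0.2525, 0.0283]
orientation: [-3.138, -0.149, -0.003]
ft_force: [-7.5, -5.7, 28.0]
gripper_width: -0.0002
```

Call:
step_arm:
  commands:
    - {"dx": 0, "dy": 0, "dz": 0.001, "rx": 0, "ry": 0, "rz": 0, "fingers": 1}
    - {"dx": 0, "dy": 0, "dz": 0.001, "rx": 0, "ry": 0, "rz": 0, "fingers": 1}
    - {"dx": 0, "dy": 0, "dz": 0.001, "rx": 0, "ry": 0, "rz": 0, "fingers": 1}

```text
clock: 21.88
tool_pos: [0.5884, 0.2525, 0.0279]
orientation: [-3.138, -0.149, -0.003]
ft_force: [-10.8, -5.6, 39.4]
gripper_width: -0.0002
```

Home too (28.0). Now the stub-end, −y corner.

Call:
step_arm:
  commands:
    - {"dx": 0, "dy": 0, "dz": -0.005, "rx": 0, "ry": 0, "rz": 0, "fingers": 1}
    - {"dx": 0, "dy": 0, "dz": -0.014, "rx": 0, "ry": 0, "rz": 0, "fingers": 1}
    - {"dx": -0.03, "dy": 0, "dz": -0.016, "rx": 0, "ry": 0, "rz": 0, "fingers": 1}
    - {"dx": -0.06, "dy": 0, "dz": -0.016, "rx": 0, "ry": 0, "rz": 0, "fingers": 1}
    - {"dx": -0.088, "dy": 0, "dz": -0.014, "rx": 0, "ry": 0, "rz": 0, "fingers": 1}
    - {"dx": -0.088, "dy": 0, "dz": -0.012, "rx": 0, "ry": 0, "rz": 0, "fingers": 1}
    - {"dx": -0.088, "dy": 0, "dz": -0.0095, "rx": 0, "ry": 0, "rz": 0, "fingers": 1}
    - {"dx": -0.088, "dy": 0, "dz": -0.0085, "rx": 0, "ry": 0, "rz": 0, "fingers": 1}
    - {"dx": -0.088, "dy": 0, "dz": -0.0085, "rx": 0, "ry": 0, "rz": 0, "fingers": 1}

```text
clock: 22.63
tool_pos: [0.5016, 0.2446, 0.0339]
orientation: [-3.138, -0.149, -0.003]
ft_force: [0.2, 0.4, -0.2]
gripper_width: -0.0
```

Call:
step_arm:
  commands:
    - {"dx": 0, "dy": 0, "dz": 0.001, "rx": 0, "ry": 0, "rz": 0, "fingers": 1}
    - {"dx": 0, "dy": 0, "dz": 0.0015, "rx": 0, "ry": 0, "rz": 0, "fingers": 1}
    - {"dx": 0, "dy": 0, "dz": 0.0015, "rx": 0, "ry": 0, "rz": 0, "fingers": 1}

```text
clock: 22.88
tool_pos: [0.5008, 0.2443, 0.0323]
orientation: [-3.138, -0.148, -0.002]
ft_force: [-0.6, 0.6, -0.5]
gripper_width: 0.0
```

Call:
step_arm:
  commands:
    - {"dx": 0, "dy": 0, "dz": 0.001, "rx": 0, "ry": 0, "rz": 0, "fingers": 1}
    - {"dx": 0, "dy": 0, "dz": 0.0015, "rx": 0, "ry": 0, "rz": 0, "fingers": 1}
    - {"dx": 0, "dy": 0, "dz": 0.0015, "rx": 0, "ry": 0, "rz": 0, "fingers": 1}

```text
clock: 23.13
tool_pos: [0.5008, 0.2443, 0.0311]
orientation: [-3.138, -0.149, -0.002]
ft_force: [-0.4, -0.8, 5.7]
gripper_width: 0.0
```

Call:
step_arm:
  commands:
    - {"dx": 0, "dy": 0, "dz": 0.001, "rx": 0, "ry": 0, "rz": 0, "fingers": 1}
    - {"dx": 0, "dy": 0, "dz": 0.0015, "rx": 0, "ry": 0, "rz": 0, "fingers": 1}
    - {"dx": 0, "dy": 0, "dz": 0.0015, "rx": 0, "ry": 0, "rz": 0, "fingers": 1}

```text
clock: 23.38
tool_pos: [0.5007, 0.2441, 0.0298]
orientation: [3.138, 0.149, 0.002]
ft_force: [-1.4, -2.7, 8.9]
gripper_width: 0.0
```

Call:
step_arm:
  commands:
    - {"dx": 0, "dy": 0, "dz": 0.001, "rx": 0, "ry": 0, "rz": 0, "fingers": 1}
    - {"dx": 0, "dy": 0, "dz": 0.0015, "rx": 0, "ry": 0, "rz": 0, "fingers": 1}
    - {"dx": 0, "dy": 0, "dz": 0.0015, "rx": 0, "ry": 0, "rz": 0, "fingers": 1}

```text
clock: 23.63
tool_pos: [0.5006, 0.2439, 0.0284]
orientation: [3.138, 0.149, 0.002]
ft_force: [-1.4, -5.7, 12.8]
gripper_width: 0.0001
```

Call:
step_arm:
  commands:
    - {"dx": 0, "dy": 0, "dz": 0.001, "rx": 0, "ry": 0, "rz": 0, "fingers": 1}
    - {"dx": 0, "dy": 0, "dz": 0.001, "rx": 0, "ry": 0, "rz": 0, "fingers": 1}
    - {"dx": 0, "dy": 0, "dz": 0.001, "rx": 0, "ry": 0, "rz": 0, "fingers": 1}

```text
clock: 23.88
tool_pos: [0.5006, 0.2442, 0.0277]
orientation: [-3.138, -0.149, -0.002]
ft_force: [-4.3, -3.6, 16.8]
gripper_width: -0.0
```

Call:
step_arm:
  commands:
    - {"dx": 0, "dy": 0, "dz": 0.001, "rx": 0, "ry": 0, "rz": 0, "fingers": 1}
    - {"dx": 0, "dy": 0, "dz": 0.001, "rx": 0, "ry": 0, "rz": 0, "fingers": 1}
    - {"dx": 0, "dy": 0, "dz": 0.001, "rx": 0, "ry": 0, "rz": 0, "fingers": 1}

```text
clock: 24.13
tool_pos: [0.5006, 0.2444, 0.0273]
orientation: [-3.138, -0.149, -0.003]
ft_force: [-7.4, -3.1, 31.0]
gripper_width: 0.0001
```

Home (27.3). Last one: the stub-end, +y corner.

Call:
step_arm:
  commands:
    - {"dx": 0, "dy": 0, "dz": -0.005, "rx": 0, "ry": 0, "rz": 0, "fingers": 1}
    - {"dx": 0, "dy": 0, "dz": -0.014, "rx": 0, "ry": 0, "rz": 0, "fingers": 1}
    - {"dx": 0, "dy": -0.017, "dz": -0.016, "rx": 0, "ry": 0, "rz": 0, "fingers": 1}
    - {"dx": 0, "dy": -0.034, "dz": -0.014, "rx": 0, "ry": 0, "rz": 0, "fingers": 1}
    - {"dx": 0, "dy": -0.034, "dz": -0.012, "rx": 0, "ry": 0, "rz": 0, "fingers": 1}
    - {"dx": 0, "dy": -0.034, "dz": -0.0095, "rx": 0, "ry": 0, "rz": 0, "fingers": 1}
    - {"dx": 0, "dy": -0.034, "dz": -0.008, "rx": 0, "ry": 0, "rz": 0, "fingers": 1}
    - {"dx": 0, "dy": -0.034, "dz": -0.008, "rx": 0, "ry": 0, "rz": 0, "fingers": 1}

```text
clock: 24.8
tool_pos: [0.4969, 0.2775, 0.0336]
orientation: [3.138, 0.149, 0.0]
ft_force: [-0.4, 0.3, -0.2]
gripper_width: -0.0001
```

Call:
step_arm:
  commands:
    - {"dx": 0, "dy": 0, "dz": 0.001, "rx": 0, "ry": 0, "rz": 0, "fingers": 1}
    - {"dx": 0, "dy": 0, "dz": 0.0015, "rx": 0, "ry": 0, "rz": 0, "fingers": 1}
    - {"dx": 0, "dy": 0, "dz": 0.0015, "rx": 0, "ry": 0, "rz": 0, "fingers": 1}

```text
clock: 25.05
tool_pos: [0.4973, 0.2778, 0.0324]
orientation: [3.138, 0.148, 0.001]
ft_force: [0.1, 0.4, -0.8]
gripper_width: -0.0003
```

Call:
step_arm:
  commands:
    - {"dx": 0, "dy": 0, "dz": 0.001, "rx": 0, "ry": 0, "rz": 0, "fingers": 1}
    - {"dx": 0, "dy": 0, "dz": 0.0015, "rx": 0, "ry": 0, "rz": 0, "fingers": 1}
    - {"dx": 0, "dy": 0, "dz": 0.0015, "rx": 0, "ry": 0, "rz": 0, "fingers": 1}

```text
clock: 25.3
tool_pos: [0.4972, 0.2781, 0.0309]
orientation: [3.138, 0.149, 0.001]
ft_force: [-1.8, -0.4, -0.2]
gripper_width: 0.0
```

Call:
step_arm:
  commands:
    - {"dx": 0, "dy": 0, "dz": 0.001, "rx": 0, "ry": 0, "rz": 0, "fingers": 1}
    - {"dx": 0, "dy": 0, "dz": 0.0015, "rx": 0, "ry": 0, "rz": 0, "fingers": 1}
    - {"dx": 0, "dy": 0, "dz": 0.0015, "rx": 0, "ry": 0, "rz": 0, "fingers": 1}

```text
clock: 25.55
tool_pos: [0.4972, 0.2781, 0.0293]
orientation: [3.138, 0.149, 0.001]
ft_force: [1.2, 0.4, 0.2]
gripper_width: -0.0
```

Call:
step_arm:
  commands:
    - {"dx": 0, "dy": 0, "dz": 0.001, "rx": 0, "ry": 0, "rz": 0, "fingers": 1}
    - {"dx": 0, "dy": 0, "dz": 0.0015, "rx": 0, "ry": 0, "rz": 0, "fingers": 1}
    - {"dx": 0, "dy": 0, "dz": 0.0015, "rx": 0, "ry": 0, "rz": 0, "fingers": 1}

```text
clock: 25.8
tool_pos: [0.4972, 0.2781, 0.0278]
orientation: [-3.138, -0.149, -0.001]
ft_force: [0.1, -0.2, -0.0]
gripper_width: -0.0001
```

Call:
step_arm:
  commands:
    - {"dx": 0, "dy": 0, "dz": 0.001, "rx": 0, "ry": 0, "rz": 0, "fingers": 1}
    - {"dx": 0, "dy": 0, "dz": 0.001, "rx": 0, "ry": 0, "rz": 0, "fingers": 1}
    - {"dx": 0, "dy": 0, "dz": 0.001, "rx": 0, "ry": 0, "rz": 0, "fingers": 1}

```text
clock: 26.05
tool_pos: [0.4973, 0.2782, 0.0274]
orientation: [-3.138, -0.149, -0.002]
ft_force: [-2.7, -0.9, 10.9]
gripper_width: -0.0001
```

Call:
step_arm:
  commands:
    - {"dx": 0, "dy": 0, "dz": 0.001, "rx": 0, "ry": 0, "rz": 0, "fingers": 1}
    - {"dx": 0, "dy": 0, "dz": 0.001, "rx": 0, "ry": 0, "rz": 0, "fingers": 1}
    - {"dx": 0, "dy": 0, "dz": 0.001, "rx": 0, "ry": 0, "rz": 0, "fingers": 1}

```text
clock: 26.3
tool_pos: [0.4973, 0.2783, 0.0273]
orientation: [-3.138, -0.149, -0.003]
ft_force: [-7.4, -3.5, 29.4]
gripper_width: -0.0
```

All corners feel stiff. Raising clear to check by camera.

Call:
step_arm:
  commands:
    - {"dx": 0, "dy": 0, "dz": -0.005, "rx": 0, "ry": 0, "rz": 0, "fingers": 1}
    - {"dx": 0, "dy": 0, "dz": -0.02, "rx": 0, "ry": 0, "rz": 0, "fingers": 1}
    - {"dx": -0.01, "dy": 0.01, "dz": -0.05, "rx": 0, "ry": 0, "rz": 0, "fingers": 1}
    - {"dx": -0.03, "dy": 0.017, "dz": -0.08, "rx": 0, "ry": 0, "rz": 0, "fingers": 1}
    - {"dx": -0.03, "dy": 0.017, "dz": -0.09, "rx": 0, "ry": 0, "rz": 0, "fingers": 1}
    - {"dx": -0.03, "dy": 0.017, "dz": -0.09, "rx": 0, "ry": 0, "rz": 0, "fingers": 1}
    - {"dx": -0.03, "dy": 0.017, "dz": -0.09, "rx": 0, "ry": 0, "rz": 0, "fingers": 1}

```text
clock: 26.88
tool_pos: [0.4697, 0.2588, 0.1163]
orientation: [-3.137, -0.149, -0.004]
ft_force: [0.3, -0.2, -1.2]
gripper_width: -0.0002
```

```bash
python3 - <<'E'
from h import *
from rig import r
import pickle
o=r.observe();show(o)
m=r.camera_model("wrist");im=r.get_image("wrist");pickle.dump((o,m),open("w15.pkl","wb"));cv2.imwrite("pics/w15.png",im)
cv2.imwrite("pics/w15z.png",cv2.resize(im[80:280,150:370],None,fx=3,fy=3,interpolation=cv2.INTER_CUBIC))
s=r.get_image("scene")
cv2.imwrite("pics/s15z.png",cv2.resize(s[160:280,320:440],None,fx=5,fy=5,interpolation=cv2.INTER_CUBIC))
E
```

```text
t 26.88 pos [469.7 258.8 116.3] x [0.996 0.095 0.003] y [ 0.095 -0.996 -0.001] z [ 0.003  0.001 -1.   ] F [ 0.3 -0.2 -1.2] w -0.2 q6 [ 0.45  0.44  1.95 -0.    0.75  1.92]
```

View pics/w15z.png

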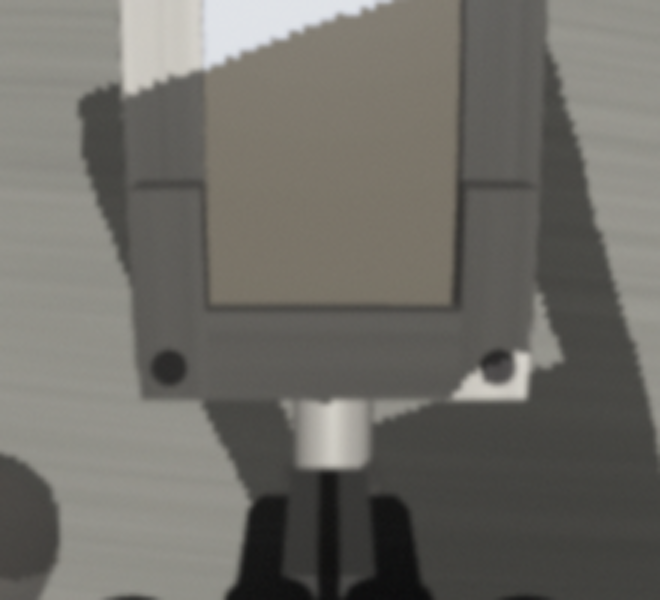

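View pics/s15z.png

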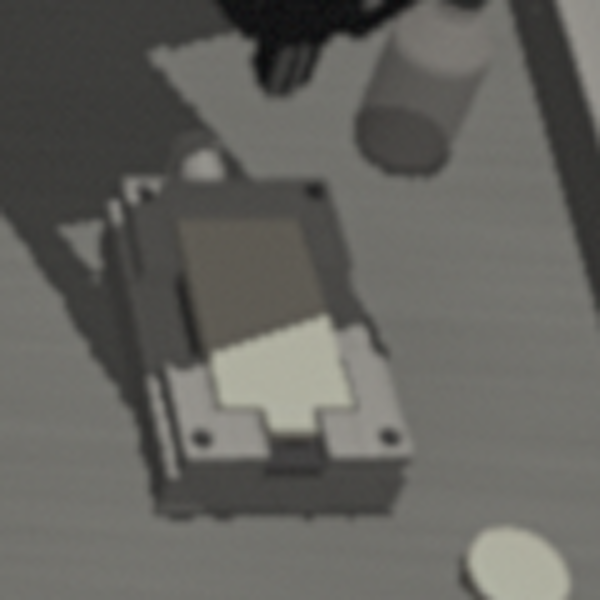

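Both views show the plate flush: stub end has an even thin gap, tongue in the slot. The tongue-end corners stopped ~0.7 mm higher than the stub end, so I'll re-press those two once to be sure.

```bash
python3 - <<'E'
from h import *
from rig import r
o=r.observe();show(o)
for x,y in((.046,.016),(.046,-.016)): corner(o,x,y,.031)
E
```

```text
t 26.98 pos [469.  258.5 115. ] x [0.996 0.095 0.   ] y [ 0.095 -0.996  0.   ] z [ 0. -0. -1.] F [-0.6  0.8  0.2] w 0.4 q6 [ 0.45  0.44  1.95 -0.    0.75  1.92]
shift mm [119.8 -16.   84.1] turn [ 0.0002 -0.0004 -0.0003] dist 0.147
shift mm [119.8  16.   84.1] turn [ 0.0002 -0.0004 -0.0003] dist 0.147
```

Call:
step_arm:
  commands:
    - {"dx": 0.04, "dy": -0.006, "dz": 0.0, "rx": 0, "ry": 0, "rz": 0, "fingers": 1}
    - {"dx": 0.08, "dy": -0.012, "dz": 0.02, "rx": 0, "ry": 0, "rz": 0, "fingers": 1}
    - {"dx": 0.11, "dy": -0.016, "dz": 0.045, "rx": 0, "ry": 0, "rz": 0, "fingers": 1}
    - {"dx": 0.12, "dy": -0.016, "dz": 0.065, "rx": 0, "ry": 0, "rz": 0, "fingers": 1}
    - {"dx": 0.12, "dy": -0.016, "dz": 0.077, "rx": 0, "ry": 0, "rz": 0, "fingers": 1}
    - {"dx": 0.12, "dy": -0.016, "dz": 0.082, "rx": 0, "ry": 0, "rz": 0, "fingers": 1}
    - {"dx": 0.12, "dy": -0.016, "dz": 0.084, "rx": 0, "ry": 0, "rz": 0, "fingers": 1}
    - {"dx": 0.12, "dy": -0.016, "dz": 0.085, "rx": 0, "ry": 0, "rz": 0, "fingers": 1}
    - {"dx": 0.12, "dy": -0.016, "dz": 0.085, "rx": 0, "ry": 0, "rz": 0, "fingers": 1}

```text
clock: 27.73
tool_pos: [0.5865, 0.2858, 0.0318]
orientation: [-3.138, -0.149, -0.002]
ft_force: [-0.3, -0.0, -0.9]
gripper_width: 0.0001
```

Call:
step_arm:
  commands:
    - {"dx": 0, "dy": 0, "dz": 0.001, "rx": 0, "ry": 0, "rz": 0, "fingers": 1}
    - {"dx": 0, "dy": 0, "dz": 0.0015, "rx": 0, "ry": 0, "rz": 0, "fingers": 1}
    - {"dx": 0, "dy": 0, "dz": 0.0015, "rx": 0, "ry": 0, "rz": 0, "fingers": 1}

```text
clock: 27.98
tool_pos: [0.5871, 0.2859, 0.0303]
orientation: [-3.138, -0.149, -0.003]
ft_force: [0.3, -0.4, -0.2]
gripper_width: 0.0
```

Call:
step_arm:
  commands:
    - {"dx": 0, "dy": 0, "dz": 0.001, "rx": 0, "ry": 0, "rz": 0, "fingers": 1}
    - {"dx": 0, "dy": 0, "dz": 0.001, "rx": 0, "ry": 0, "rz": 0, "fingers": 1}
    - {"dx": 0, "dy": 0, "dz": 0.001, "rx": 0, "ry": 0, "rz": 0, "fingers": 1}

```text
clock: 28.23
tool_pos: [0.5869, 0.2857, 0.0286]
orientation: [-3.138, -0.149, -0.002]
ft_force: [-0.0, -0.2, -0.1]
gripper_width: 0.0001
```

Call:
step_arm:
  commands:
    - {"dx": 0, "dy": 0, "dz": 0.001, "rx": 0, "ry": 0, "rz": 0, "fingers": 1}
    - {"dx": 0, "dy": 0, "dz": 0.001, "rx": 0, "ry": 0, "rz": 0, "fingers": 1}
    - {"dx": 0, "dy": 0, "dz": 0.001, "rx": 0, "ry": 0, "rz": 0, "fingers": 1}

```text
clock: 28.48
tool_pos: [0.5871, 0.2857, 0.0276]
orientation: [-3.138, -0.149, -0.002]
ft_force: [-0.4, 0.3, 2.1]
gripper_width: 0.0001
```

Call:
step_arm:
  commands:
    - {"dx": 0, "dy": 0, "dz": 0.001, "rx": 0, "ry": 0, "rz": 0, "fingers": 1}
    - {"dx": 0, "dy": 0, "dz": 0.002, "rx": 0, "ry": 0, "rz": 0, "fingers": 1}
    - {"dx": 0, "dy": 0, "dz": 0.002, "rx": 0, "ry": 0, "rz": 0, "fingers": 1}

```text
clock: 28.73
tool_pos: [0.5872, 0.2858, 0.0273]
orientation: [-3.138, -0.149, -0.003]
ft_force: [-8.3, -3.3, 29.0]
gripper_width: 0.0001
```

Call:
step_arm:
  commands:
    - {"dx": 0, "dy": 0, "dz": -0.005, "rx": 0, "ry": 0, "rz": 0, "fingers": 1}
    - {"dx": 0, "dy": 0, "dz": -0.012, "rx": 0, "ry": 0, "rz": 0, "fingers": 1}
    - {"dx": 0, "dy": 0.016, "dz": -0.012, "rx": 0, "ry": 0, "rz": 0, "fingers": 1}
    - {"dx": 0, "dy": 0.032, "dz": -0.01, "rx": 0, "ry": 0, "rz": 0, "fingers": 1}
    - {"dx": 0, "dy": 0.032, "dz": -0.006, "rx": 0, "ry": 0, "rz": 0, "fingers": 1}
    - {"dx": 0, "dy": 0.032, "dz": -0.004, "rx": 0, "ry": 0, "rz": 0, "fingers": 1}
    - {"dx": 0, "dy": 0.032, "dz": -0.003, "rx": 0, "ry": 0, "rz": 0, "fingers": 1}
    - {"dx": 0, "dy": 0.032, "dz": -0.002, "rx": 0, "ry": 0, "rz": 0, "fingers": 1}
    - {"dx": 0, "dy": 0.032, "dz": -0.002, "rx": 0, "ry": 0, "rz": 0, "fingers": 1}

```text
clock: 29.48
tool_pos: [0.5899, 0.2536, 0.0275]
orientation: [3.138, 0.149, 0.001]
ft_force: [0.1, -1.2, 1.8]
gripper_width: -0.0002
```

Call:
step_arm:
  commands:
    - {"dx": 0, "dy": 0, "dz": 0.001, "rx": 0, "ry": 0, "rz": 0, "fingers": 1}
    - {"dx": 0, "dy": 0, "dz": 0.0015, "rx": 0, "ry": 0, "rz": 0, "fingers": 1}
    - {"dx": 0, "dy": 0, "dz": 0.0015, "rx": 0, "ry": 0, "rz": 0, "fingers": 1}

```text
clock: 29.73
tool_pos: [0.59, 0.2538, 0.0274]
orientation: [3.138, 0.15, 0.002]
ft_force: [-7.1, -6.9, 26.7]
gripper_width: -0.0
```

All four corners now stop stiffly at the same 27.3–27.4 mm. Lifting away for a final look.

Call:
step_arm:
  commands:
    - {"dx": 0, "dy": 0, "dz": -0.005, "rx": 0, "ry": 0, "rz": 0, "fingers": 1}
    - {"dx": 0, "dy": 0, "dz": -0.025, "rx": 0, "ry": 0, "rz": 0, "fingers": 1}
    - {"dx": -0.03, "dy": 0, "dz": -0.06, "rx": 0, "ry": 0, "rz": 0, "fingers": 1}
    - {"dx": -0.05, "dy": -0.015, "dz": -0.09, "rx": 0, "ry": 0, "rz": 0, "fingers": 1}
    - {"dx": -0.08, "dy": -0.015, "dz": -0.12, "rx": 0, "ry": 0, "rz": 0, "fingers": 1}
    - {"dx": -0.09, "dy": -0.015, "dz": -0.13, "rx": 0, "ry": 0, "rz": 0, "fingers": 1}
    - {"dx": -0.09, "dy": -0.015, "dz": -0.13, "rx": 0, "ry": 0, "rz": 0, "fingers": 1}
    - {"dx": -0.09, "dy": -0.015, "dz": -0.13, "rx": 0, "ry": 0, "rz": 0, "fingers": 1}

```text
clock: 30.4
tool_pos: [0.4992, 0.2608, 0.1566]
orientation: [-3.137, -0.15, -0.005]
ft_force: [0.4, 1.2, -0.3]
gripper_width: -0.0
```

```bash
python3 - <<'E'
from h import *
from rig import r
import pickle
o=r.observe();show(o)
m=r.camera_model("wrist");im=r.get_image("wrist");pickle.dump((o,m),open("w16.pkl","wb"))
cv2.imwrite("pics/w16z.png",cv2.resize(im[70:270,150:370],None,fx=3,fy=3,interpolation=cv2.INTER_CUBIC))
cv2.imwrite("pics/s16.png",r.get_image("scene"))
E
```

```text
t 30.4 pos [499.2 260.8 156.6] x [0.995 0.096 0.003] y [ 0.096 -0.995 -0.001] z [ 0.003  0.001 -1.   ] F [ 0.4  1.2 -0.3] w -0.0 q6 [ 0.43  0.42  1.85 -0.    0.87  1.9 ]
```

View pics/w16z.png

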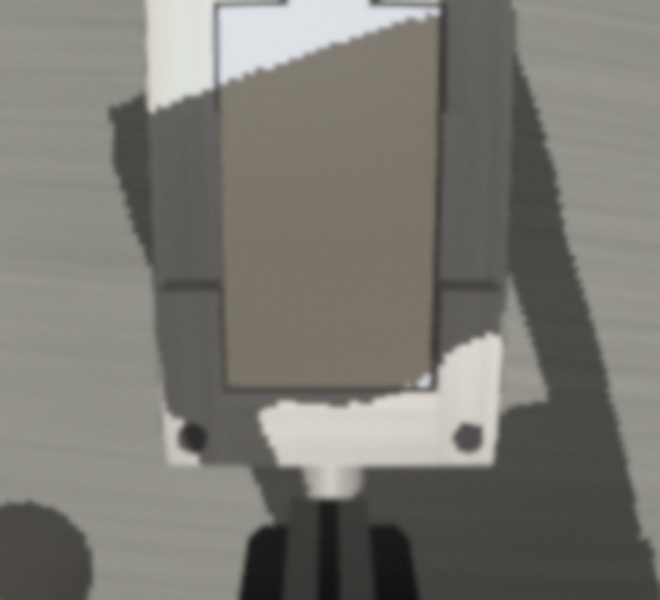

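View pics/s16.png

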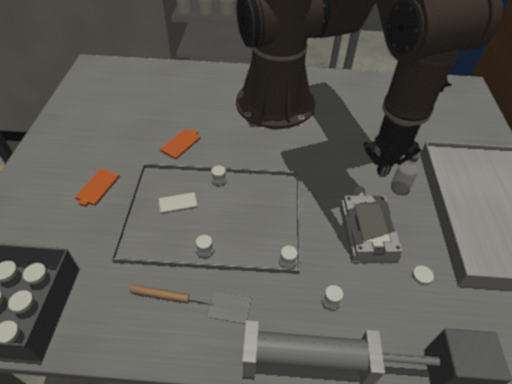

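The plate sits flush with thin, even gaps all round (edges ~(218..440, 3) to (228..430, 387) zoomed), the gripper is clear and all bystanders are where they were. Handing in.

```bash
python3 - <<'E'
from rig import r
print(r.job_done())
E
```

```text
the job is handed in; nothing more can be done
None
```

The tongued plate is in the chamber recess, tongue in the slot, pressed home and let go. I handed the job in at about 30 s of the 70 s allowed; it reports no verdict.

**What I did:** I gripped the plate in the pan and set it on the pads at about 8 N. I then pressed each corner down with the shut fingers, and pressed the two tongue-end corners a second time. The highest wrist force I read while pressing was about 41 N (39 N of it vertical).

**Last checks:**
- **Level:** all four corners stopped stiffly at the same tool height, 27.3–27.4 mm, under 27–31 N.
- **Position:** the last pictures show the plate flush with thin, even gaps.
- **Bystanders:** the spare plate, jars, cap, spatula and flask look to be where they were, judged by eye in the pictures.

**What failed or disagreed:**
- **Tip height:** the fingertips sat about 25–30 mm further back than the stated tool frame implied. My first two grasps therefore closed above the plate or slid onto its top, at about 25 N, without visibly shifting it. The third held.
- **Refused call:** one move call was refused because its rows left out some fields.
- **First press:** the tongue-end corners first stopped about 0.7 mm higher than the stub end. This was gone when I re-pressed them.

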